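Load and lock the sample deck of a darkroom luminescence reader

ROBOT

A 7-joint arm with a two-finger parallel gripper is mounted at the origin on the work surface. World frame = base frame: x ahead of the robot, y to its left, z up, the work surface at z = 0. Lengths are in m, angles in rad, forces in N, time in s.
With the tool pointing down it reaches from about 0.4 to 0.85 m from the base axis. Payload 4.5 kg.
Tool frame: the origin (TCP) lies at the very end of the fingers, on their centre line; the grasp point (between the pads) lies 19 mm behind it (env.grasp_offset is the distance from the TCP to the grasp point, in m); z points along the fingers, y is the line along which they close (so a half turn about z gives the same grasp; the last joint's range is limited). The gripper opens to 85 mm and grips with 20 to 120 N. Pads are 22 mm wide; open, the fingers measure 114 mm over their backs; the gripper's body (76 mm by 85 mm) begins 54 mm behind the grasp point. The pads swing forward as they close: fully open they stand 13 mm farther back than shut.
Start: joints at [-1.162, 0.689, -0.195, 1.565, 0.157, 0.902, -0.215], TCP at [0.229, 0.582, 0.231] pointing down, gripper open.
Joint ranges: [-3.01, 3.01], [-0.46, 2.08], [-1.47, 1.51], [0.13, 2.56], [-1, 4.14], [0.04, 2.09], [-2.66, 2.66]. Speed limits (rad/s): [2.57, 2.57, 3.14, 3.14, 3.14, 3.14, 3.14].

INTERFACE

Orientations are given as [roll, pitch, yaw] about the fixed x, y, z axes, in that order (R = Rz(yaw) Ry(pitch) Rx(roll)).
In Python, from station import env gives the robot as it stands.
- The arm moves only by the tool send_rows, never from a script. Its argument "steps" is a list of rows, each a list of 7 numbers: the shift along the world's x, y, z in cm, then the turn, a rotation vector about the world's x, y, z in rad, then the closure, from 0 (fully open) to 1 (shut). A call has 1 to 12 rows; each row shifts and turns the commanded pose from where the row before left it; what a row does not reach is not made up. A row lasts 1/10 s, in which the tool goes at most 50 mm and 8.59 degrees, less where a joint would pass 70% of its speed; a pose out of reach is approached as far as the arm can. A call with a gripper value outside its range is refused whole. The fingers move at their own pace and stop on an object; "force" is the grip in N (left out, the last holds). Time passes only in rows, so rows that do not move let the fingers close. It gives the time, the measured TCP pose, the force, the opening and the grip force at its end, in the units of the state.
- env.get_obs(): the state, without advancing time (a new reading comes with each control period).
- env.get_image(name): name is "side" or "top" or "wrist"; returns a dict with "color" (480x640x3 uint8, blue, green, red), "depth" (480x640 float32, m along the optical axis (not along the pixel's ray), 0 where there is no reading), "K" (3x3 intrinsics, pixels), "origin" and "rotation" of the camera in the world. Camera axes: x right, y down, z forward; pixel columns grow to the right and rows downward; lengths in m; the calibration is good to about 2 mm. A picture is of the moment at which its call begins.
- env.hand_in(): hands the job in; it is judged then, once.
Trained networks look in a picture, given as the dict that the camera call returned (one of the last four; its "shot" number tells which), for a name from the list of things; names that differ only in an ending like _2 or _b are one class to them, and where a whole thing is asked for, a point or a joint stands for the part that bears it (a point fixed in the world has none). Each returns a list of dicts, best first, with "confidence" (0 to 1); they miss things now and then, are a little off and sometimes report something else, mostly with a low value. They report only what shows in the picture. A call takes as long as a camera call. They do not tell look-alikes from the thing itself.
- env.masks_of(name, picture): "pixels" (480x640 bool, what is visible of it) and "xy" ([column, row] in pixels, amid what is visible of it).
The state is a dict: "t": time; "joint_pos": joint angles; "joint_vel": joint speeds; "tau": joint torques, N m; "tool_pos": TCP position; "eef_rot": TCP orientation; "ft_force": force on the tool from outside, world axes, zero at the start; "ft_torque": the same for the moment, N m; "opening": opening from 0.0 (shut) to 1.0 (fully open); "finger_force": force on a finger pad.
Only numpy, scipy, OpenCV 4.12 (cv2) and the standard library are available. Lean on these libraries where they do the work, as an engineer would, in place of code of your own. Each camera call takes 0.05 s, during which the arm holds its last target. There are 200 camera calls.

TASK

Load every sample cassette lying on the bench into the reader deck, one to a bay, standing flat on the bay floor with its rib up. Then lay the driver in the sloping rest, blade end down, and let go so as to take it again at an angle that lets it stand upright, and with the driver (never with the fingers) turn all three lock screws clockwise as far as they go. Also squeeze the latch tab of the filter slider, move the slider on by one detent and let it latch there, and finish with the driver put back in the sloping rest, leaving everything else on the bench where it is.

Things in the scene. Friction and masses are not known exactly. Their poses are not given: they have to be found in the camera images.
- cassette0_mid (a point): sample cassette (may be absent), loose, about 0.12 kg: black plastic block 70 (x) x 42 (y) x 24 mm high with an upright grip rib on top, 14 mm thick (x), 34 mm long (y), rising 30 mm above the block, at the middle; 54 mm high in all. This point is on its centre line 27 mm above its underside; x along its length, z up. Either way round is right in a bay
- cassette1_mid (a point): sample cassette (may be absent), loose, about 0.12 kg: black plastic block 70 (x) x 42 (y) x 24 mm high with an upright grip rib on top, 14 mm thick (x), 34 mm long (y), rising 30 mm above the block, at the middle; 54 mm high in all. This point is on its centre line 27 mm above its underside; x along its length, z up. Either way round is right in a bay
- cassette2_mid (a point): sample cassette (may be absent), loose, about 0.12 kg: black plastic block 70 (x) x 42 (y) x 24 mm high with an upright grip rib on top, 14 mm thick (x), 34 mm long (y), rising 30 mm above the block, at the middle; 54 mm high in all. This point is on its centre line 27 mm above its underside; x along its length, z up. Either way round is right in a bay
- cassette3_mid (a point): sample cassette (may be absent), loose, about 0.12 kg: black plastic block 70 (x) x 42 (y) x 24 mm high with an upright grip rib on top, 14 mm thick (x), 34 mm long (y), rising 30 mm above the block, at the middle; 54 mm high in all. This point is on its centre line 27 mm above its underside; x along its length, z up. Either way round is right in a bay
- bay0 (a point): centre of the floor of a bay on the reader deck (fixed grey slab, top 30 mm above the bench, 205 x 345 mm): pocket 76 mm (x) by 48 mm (y) inside fences 10 mm high and 4 mm thick; bays are 80 mm apart along y; x is the way a cassette's length must lie, z up
- bay1 (a point): centre of the floor of a bay on the reader deck (fixed grey slab, top 30 mm above the bench, 205 x 345 mm): pocket 76 mm (x) by 48 mm (y) inside fences 10 mm high and 4 mm thick; bays are 80 mm apart along y; x is the way a cassette's length must lie, z up
- bay2 (a point): centre of the floor of a bay on the reader deck (fixed grey slab, top 30 mm above the bench, 205 x 345 mm): pocket 76 mm (x) by 48 mm (y) inside fences 10 mm high and 4 mm thick; bays are 80 mm apart along y; x is the way a cassette's length must lie, z up
- bay3 (a point): centre of the floor of a bay on the reader deck (fixed grey slab, top 30 mm above the bench, 205 x 345 mm): pocket 76 mm (x) by 48 mm (y) inside fences 10 mm high and 4 mm thick; bays are 80 mm apart along y; x is the way a cassette's length must lie, z up
- lock0 (a joint): turn of lock screw 0 in rad: 0 open, 1.3 its stop (locked); grows as it turns clockwise seen from above. Friction 0.06 N m, stays where it is left
- lock0_slot (a point): floor centre of the screw slot of lock 0, on the screw axis, 34 mm above the deck top: slot 10 mm wide, 28 mm long, 9 mm deep, open at both ends, between two steel lips on a 30 mm disc; x along the slot, z up. A steel wing 56 x 9 x 5 mm turns with it, 27 to 32 mm above the deck, also along x; locked, it lies 3 mm above the edges of the cassettes on both sides
- lock1 (a joint): turn of lock screw 1 in rad: 0 open, 1.3 its stop (locked); grows as it turns clockwise seen from above. Friction 0.06 N m, stays where it is left
- lock1_slot (a point): floor centre of the screw slot of lock 1, on the screw axis, 34 mm above the deck top: slot 10 mm wide, 28 mm long, 9 mm deep, open at both ends, between two steel lips on a 30 mm disc; x along the slot, z up. A steel wing 56 x 9 x 5 mm turns with it, 27 to 32 mm above the deck, also along x; locked, it lies 3 mm above the edges of the cassettes on both sides
- lock2 (a joint): turn of lock screw 2 in rad: 0 open, 1.3 its stop (locked); grows as it turns clockwise seen from above. Friction 0.06 N m, stays where it is left
- lock2_slot (a point): floor centre of the screw slot of lock 2, on the screw axis, 34 mm above the deck top: slot 10 mm wide, 28 mm long, 9 mm deep, open at both ends, between two steel lips on a 30 mm disc; x along the slot, z up. A steel wing 56 x 9 x 5 mm turns with it, 27 to 32 mm above the deck, also along x; locked, it lies 3 mm above the edges of the cassettes on both sides
- driver_mid (a point): driver, loose, about 0.16 kg: square wooden handle 30 x 30 x 110 mm, 12 mm steel shaft, flat blade 20 mm wide, 6 mm thick, its edge 143 mm from the handle centre, which is this point; x along the tool to the blade, y the blade's width, z its thickness. Balances about 25 mm from here towards the blade. Starts lying on the bench, blade flat
- rest_seat (a point): place of the driver's handle centre in the sloping rest (aluminium channel on a dark base 170 x 85 mm): x level towards the blade end, z up; the channel slopes 45 degrees down along x. Floor 20 mm wide, 15 mm below, under the whole handle; walls 35 mm apart, 14 mm high, beside its lower 45 mm only; two stops, the shaft between them, hold the handle's shoulder. Upper 65 mm free
- slider (a joint): travel of the filter slider along the deck's +y, in m: detents at 0, 0.040 and 0.080, starts at 0. Its toothed latch blocks it (2 mm play) unless the tab is squeezed in by 5 mm or more; friction about 1.5 N
- tab (a joint): how far the sprung latch tab of the slider is squeezed towards the fixed grip post, in m: 0 out (latched), 0.010 fully in; spring 2 N at the start to 9 N fully in; springs out again only at a detent
- slider_grip (a point): slider behind the bays: midway between its two upright grey plates, fixed post at +x, latch tab at -x, each 9 mm thick (x) and 32 mm wide (y), outer faces 27 mm either side of this point (54 mm over both, 44 mm squeezed, the post staying put); tops 20 mm above it, tab's foot 28 mm below. Squeeze along x, slide towards +y
- jar: bystander, leave alone: small amber jar with a black cap, 48 mm wide, 75 mm high; origin under its centre
- marker: bystander, leave alone: white marker pen, 130 mm, lying
- ruler: bystander, leave alone: steel ruler, 300 mm, lying behind the deck
- tub: bystander, leave alone: clear open plastic tub 110 x 85 x 50 mm
- beaker: bystander, leave alone: white cup, 70 mm wide, 85 mm high
Not all that is in view belongs to the job. What is shaped like the part that bears cassette3_mid but blue or red is not meant.

How it is judged:
By the outcome, as a careful person would: the job done as asked, in the order asked, and still so for the second after the job is handed in, with the robot touching nothing.
Of cassette0, cassette1, cassette2, cassette3 only 2 to 4 are there at a start; the rules pass over those that are not, and their reading is None.
At some moment in a run one of cassette0, cassette1, cassette2, cassette3 may be knocked a few centimetres aside while the robot is not near it.
It also fails if it takes over 210 s, if anything falls off the work surface, if the arm or the gripper's body presses on something with over 40 N, if the wrist force passes 120 N, or if a joint passes its speed limit or range.

## Working session

There is one attempt and no reset: what is moved stays moved. The work goes in short steps, Python scripts to look and compute and a tool call to move; the robot and the scene stay as the last step left them, time stands still between calls to the robot, and variables do not carry over. Pictures are saved under pics/ and viewed, at most 14 in all, crops included, and the job is handed in when it is done.

Besides the shell and the picture viewer there is one more tool, called after ">>>" by a JSON object that holds its "name" and its "arguments". send_rows: Moves the arm, as the interface text tells. Its arguments: {"type":"object","properties":{"steps":{"type":"array"},"force":{"type":"number"}},"required":["steps"]}

```bash
ls; mkdir -p pics
cat > h.py <<'E'
import numpy as np, cv2
from station import env
from scipy.spatial.transform import Rotation as R
def shot(n,save=None):
    p=env.get_image(n)
    if save: cv2.imwrite(f'pics/{save}.png',p['color'])
    return p
def pts(p,mask=None):
    d=p['depth']; v,u=np.nonzero((d>0) if mask is None else (mask&(d>0)))
    z=d[v,u]; K=p['K']
    c=np.c_[(u-K[0,2])/K[0,0]*z,(v-K[1,2])/K[1,1]*z,z]
    return c@np.array(p['rotation']).T+np.array(p['origin'])
def st():
    o=env.get_obs(); print('t',round(o['t'],2),'tcp',np.round(o['tool_pos'],4),'rot',np.round(o['eef_rot'],3),'F',np.round(o['ft_force'],1),'op',round(o['opening'],3),'ff',np.round(o['finger_force'],1)); return o
E
python3 - <<'E'
from h import *
o=st(); print(o['joint_pos'])
t=shot('top','top0'); s=shot('side','side0')
for p in (t,s): print(p['origin'],np.round(p['rotation'],2).tolist(),p['K'][0])
for n in ['cassette0_mid','driver_mid','lock0_slot','slider_grip','tab','jar','marker','ruler','tub','beaker','rest_seat','bay0','lock0','slider']:
    for nm,p in (('t',t),('s',s)):
        try:
            for m in env.masks_of(n,p):
                P=pts(p,m['pixels']); print(n,nm,round(m['confidence'],2),np.round(m['xy']),m['pixels'].sum(),np.round(np.median(P,0),3),np.round(np.percentile(P,98,axis=0),3) if len(P) else '')
        except Exception as e: print(n,nm,str(e)[:80])
E
```

```text
pics
t 0.0 tcp [0.2286 0.581  0.2305] rot [-3.14   0.     2.767] F [ 0.2 -0.6 -1.7] op 0.998 ff 0.0
[-1.16222388  0.6900122  -0.19452502  1.56635067  0.15730824  0.90252205
 -0.21511702]
[0.25406144 0.0855845  1.41199713] [-2.94, 0.0, -1.68] [506.1967097    0.         328.28111922]
[ 0.08394074 -0.83466976  0.9287728 ] [-2.26, -0.0, -0.45] [559.0929358    0.         315.70406557]
cassette0_mid t operands could not be broadcast together with shapes (419,) (3,) 
cassette0_mid s operands could not be broadcast together with shapes (489,) (3,) 
driver_mid t operands could not be broadcast together with shapes (625,) (3,) 
driver_mid s operands could not be broadcast together with shapes (1163,) (3,) 
lock0_slot s operands could not be broadcast together with shapes (223,) (3,) 
slider_grip t operands could not be broadcast together with shapes (293,) (3,) 
slider_grip s operands could not be broadcast together with shapes (548,) (3,) 
tab t operands could not be broadcast together with shapes (99,) (3,) 
tab s operands could not be broadcast together with shapes (191,) (3,) 
jar t operan
[... 631 characters left out ...]
h shapes (681,) (3,) 
beaker s operands could not be broadcast together with shapes (1623,) (3,) 
rest_seat t operands could not be broadcast together with shapes (1985,) (3,) 
rest_seat s operands could not be broadcast together with shapes (3106,) (3,) 
bay0 t operands could not be broadcast together with shapes (8806,) (3,) 
bay0 s operands could not be broadcast together with shapes (8938,) (3,) 
lock0 t operands could not be broadcast together with shapes (138,) (3,) 
lock0 s operands could not be broadcast together with shapes (188,) (3,) 
slider t operands could not be broadcast together with shapes (287,) (3,) 
slider s operands could not be broadcast together with shapes (507,) (3,)
```

```bash
sed -i "s/np.array(p\['rotation'\]).T/R.from_euler('xyz',p['rotation']).as_matrix().T/" h.py
python3 - <<'E'
from h import *
t=shot('top','top1'); s=shot('side','side1')
for p in (t,s):
    P=pts(p); print('bench z',np.round(np.percentile(P[:,2],[5,25,50]),4))
for n in ['cassette0_mid','driver_mid','lock0_slot','slider_grip','tab','jar','marker','ruler','tub','beaker','rest_seat','bay0','lock0']:
    for nm,p in (('t',t),('s',s)):
            for m in env.masks_of(n,p):
                P=pts(p,m['pixels']); print(n,nm,round(m['confidence'],2),np.round(m['xy']),m['pixels'].sum(),np.round(np.median(P,0),3),np.round(np.percentile(P,98,axis=0),3) if len(P) else '')
E
```

```text
bench z [-7.473e-01 -6.500e-03 -7.000e-04]
bench z [-0.2907  0.      0.0036]
cassette0_mid t 0.74 [248. 304.] 396 [0.39  0.29  0.023] [0.425 0.318 0.055]
cassette0_mid s 0.83 [234. 231.] 486 [0.389 0.285 0.025] [0.424 0.318 0.057]
driver_mid t 0.88 [412. 274.] 653 [ 0.427 -0.156  0.026] [ 0.446 -0.04   0.034]
driver_mid s 0.83 [323. 348.] 1134 [ 0.424 -0.167  0.029] [ 0.445 -0.033  0.034]
driver_mid s 0.52 [345. 270.] 9151 [0.58  0.013 0.032] [0.697 0.226 0.077]
lock0_slot s 0.48 [345. 277.] 194 [ 0.558 -0.018  0.066] [ 0.578 -0.001  0.076]
slider_grip t 0.52 [335. 200.] 317 [0.653 0.018 0.055] [0.674 0.034 0.098]
slider_grip s 0.91 [374. 254.] 488 [0.653 0.014 0.062] [0.672 0.036 0.099]
slider_grip s 0.17 [235. 231.] 518 [0.39  0.286 0.025] [0.427 0.344 0.057]
tab t 0.41 [336. 206.] 60 [0.622 0.018 0.083] [0.626 0.032 0.099]
tab t 0.36 [323. 226.] 8756 [0.593 0.062 0.029] [0.698 0.226 0.072]
tab s 0.6 [364. 256.] 171 [0.621 0.018 0.076] [0.627 0.038 0.098]
tab s 0.39 [346. 270.] 8988 [0.58  0.012 0.032] [0.694 0.223 0.077]
jar t 0.65 [327. 275.] 268 [0.437 0.059 0.072] [0.461 0.081 
[... 1316 characters left out ...]
seat s 0.19 [321. 233.] 191 [0.572 0.142 0.065] [0.597 0.16  0.077]
bay0 t 0.67 [322. 224.] 8777 [0.593 0.062 0.029] [0.699 0.225 0.072]
bay0 s 0.97 [350. 268.] 8873 [0.58  0.012 0.032] [0.693 0.223 0.077]
bay0 s 0.36 [334. 253.] 171 [0.565 0.061 0.066] [0.588 0.078 0.076]
lock0 t 0.47 [323. 227.] 138 [0.567 0.064 0.063] [0.589 0.078 0.074]
lock0 t 0.44 [350. 228.] 138 [ 0.563 -0.017  0.063] [ 0.591 -0.003  0.076]
lock0 s 0.74 [342. 269.] 226 [ 0.559 -0.018  0.066] [ 0.582 -0.001  0.076]
lock0 s 0.73 [348. 272.] 8946 [0.581 0.012 0.032] [0.693 0.223 0.078]
lock0 s 0.71 [322. 231.] 153 [0.572 0.14  0.066] [0.592 0.157 0.077]
lock0 s 0.68 [336. 253.] 235 [0.565 0.063 0.065] [0.598 0.1   0.077]
```

View pics/top0.png

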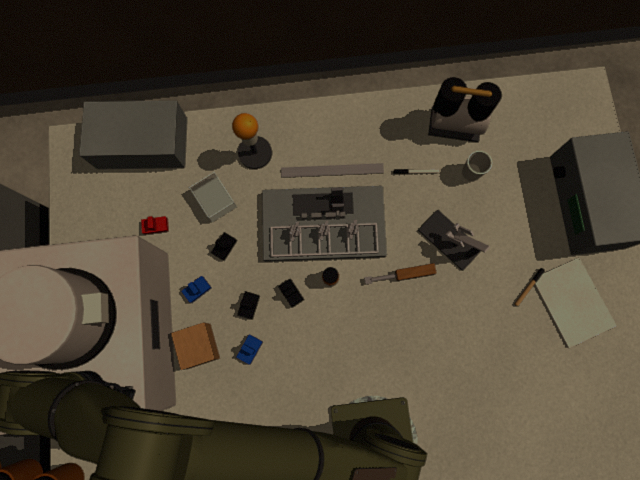

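View pics/side0.png

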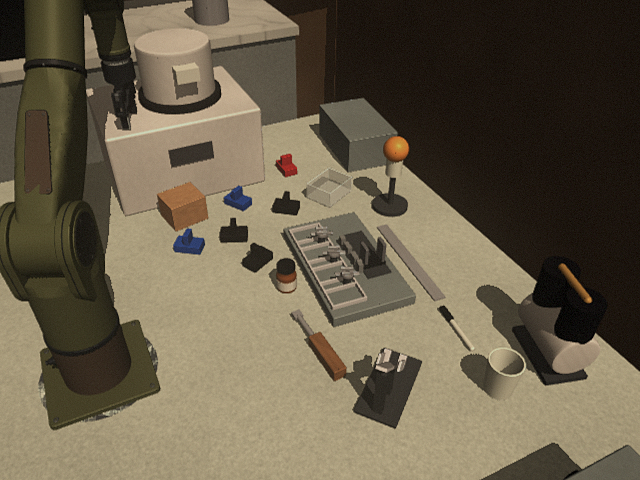

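```bash
cat >> h.py <<'E'
def rect(P):  # min-area rect -> centre, sides(long,short), long axis yaw deg
    (c,(w,h),a)=cv2.minAreaRect((P[:,:2]*1000).astype(np.float32))
    if w<h: w,h,a=h,w,a+90
    return np.round(np.array(c)/1000,4),np.round([w,h],1),round((a+90)%180-90,1)
def box(P,x0,x1,y0,y1,z0,z1):
    return P[(P[:,0]>x0)&(P[:,0]<x1)&(P[:,1]>y0)&(P[:,1]<y1)&(P[:,2]>z0)&(P[:,2]<z1)]
def pose(P,x,y,r=.06):
    Q=box(P,x-r,x+r,y-r,y+r,.008,.07)
    print(' all',rect(Q),'rib',rect(box(Q,-9,9,-9,9,.04,.07)), len(Q))
E
python3 - <<'E'
from h import *
t=shot('top'); s=shot('side')
T=pts(t);S=pts(s);P=np.r_[T,S]
for n,p in (('t',t),('s',s)):
    for m in env.masks_of('cassette3_mid',p): print(n,round(m['confidence'],2),m['xy'],np.round(np.median(pts(p,m['pixels']),0),3))
for x,y in ((.39,.288),(.41,.168),(.555,.36)):
    for Q in (T,S,P): pose(Q,x,y)
print('deck slab')
for Q in (T,S): print(rect(box(Q,.44,.75,-.16,.28,.022,.035)),rect(box(Q,.44,.75,-.16,.28,.036,.045)))
print('locks')
for y in (-.018,.062,.142):
    for Q in (T,S):
        B=box(Q,.5,.63,y-.04,y+.04,.054,.09); print(len(B),rect(B),np.round(np.percentile(B[:,2],[50,98]),4))
print('slider')
for Q in (T,S):
    B=box(Q,.6,.7,-.04,.08,.07,.12); print(len(B),rect(B),np.round(np.percentile(B[:,2],[50,98]),4)); 
    B=box(Q,.6,.7,-.04,.08,.092,.12); print(np.round(np.c_[B.min(0),B.max(0)],4).tolist())
print('driver')
for n,p,Q in (('t',t,T),('s',s,S)):
    B=box(Q,.38,.47,-.28,-.09,.02,.05);print(rect(B));B=box(Q,.38,.47,-.28,.05,.006,.05);print(rect(B))
print('rest')
for Q in (T,S):
    B=box(Q,.38,.65,-.42,-.19,.005,.02);print('base',rect(B))
    for z in (.03,.05,.07,.09,.11,.13):
        B=box(Q,.40,.62,-.42,-.20,z-.005,z+.005); 
        if len(B)>3: print(z,len(B),rect(B))
# top view crop montage
c=t['color'][180:320,200:500]; cv2.imwrite('pics/crop1.png',cv2.resize(c,None,fx=2.6,fy=2.6,interpolation=cv2.INTER_CUBIC))
E
```

```text
t 0.66 [226.5, 244.9] [0.562 0.344 0.022]
t 0.64 [153.2, 226.7] [0.644 0.533 0.022]
t 0.55 [251.5, 349.2] [0.273 0.297 0.022]
s 0.94 [187.1, 241.6] [0.271 0.294 0.025]
s 0.87 [236.4, 198.3] [0.45  0.428 0.024]
s 0.72 [286.9, 208.3] [0.561 0.342 0.025]
s 0.63 [287.9, 167.7] [0.642 0.532 0.026]
s 0.55 [503.7, 375.0] [ 0.701 -0.385  0.059]
 all (array([0.3923, 0.2923]), array([69.6, 43. ]), -21.7) rib (array([0.3921, 0.2918]), array([33.4, 13.8]), 67.8) 415
 all (array([0.3829, 0.2762]), array([95.5, 69.5]), 66.2) rib (array([0.3917, 0.2955]), array([40. , 13.3]), 68.1) 457
 all (array([0.3843, 0.2755]), array([95.5, 71.6]), 67.6) rib (array([0.3926, 0.2951]), array([40. , 15.3]), 67.8) 872
 all (array([0.4078, 0.1817]), array([70.2, 62.6]), 26.9) rib (array([0.4124, 0.1725]), array([32.7, 14.3]), -63.1) 396
 all (array([0.4127, 0.1749]), array([75.4, 45.3]), 23.9) rib (array([0.4112, 0.1757]), array([39.3, 18.1]), -62.6) 518
 all (array([0.4081, 0.1818]), array([75.7, 62.5]), 27.2) rib (array([0.4112, 0.1756]), array([39.5, 18.1]), -62.6) 914
 all (array([0.552 , 0.3248]), array([96.4,
[... 1691 characters left out ...]

0.07 25 (array([ 0.4817, -0.2977]), array([76.5, 40.3]), 19.7)
0.09 101 (array([ 0.4925, -0.306 ]), array([92.1, 45.1]), 40.5)
0.11 77 (array([ 0.4828, -0.3156]), array([65.1, 45.8]), 42.2)
0.13 35 (array([ 0.4681, -0.3256]), array([23.5, 19.4]), -28.1)
base (array([ 0.5163, -0.3022]), array([267.4, 224.1]), -2.3)
0.03 241 (array([ 0.448 , -0.2646]), array([138.4,  66.1]), -55.8)
0.05 58 (array([ 0.4819, -0.319 ]), array([64.8, 17.2]), 27.7)
0.07 64 (array([ 0.4832, -0.3068]), array([77.9, 39.9]), 31.4)
0.09 149 (array([ 0.4901, -0.3047]), array([92. , 44.6]), 39.2)
0.11 109 (array([ 0.4775, -0.3123]), array([63.8, 46. ]), 33.0)
0.13 57 (array([ 0.4638, -0.3265]), array([25.3, 19.1]), 40.4)
```

View pics/crop1.png

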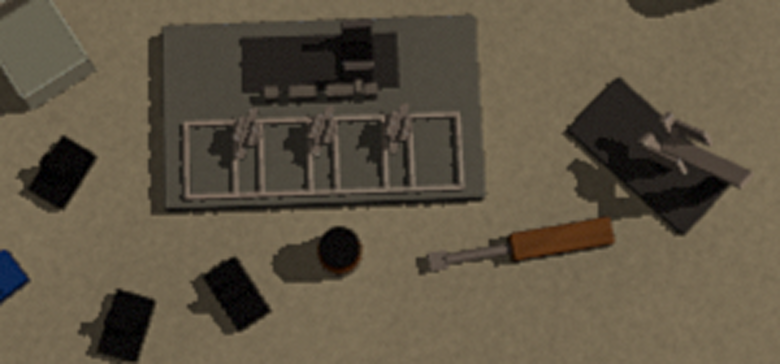

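Run:
```python
from h import *
t=shot('top'); s=shot('side')
T=pts(t);S=pts(s)
def deck(P):
    B=box(P,.47,.72,-.13,.26,.024,.0345); return B
for nm,Q in (('t',T),('s',S)):
    print(nm,'slab',rect(deck(Q)),'slab z',np.round(np.percentile(deck(Q)[:,2],50),4))
    B=box(Q,.49,.62,-.13,.25,.036,.0435); print('fence',rect(B))
    for y in (-.018,.062,.142):
        B=box(Q,.52,.612,y-.035,y+.035,.056,.09); H=box(B,-9,9,-9,9,.067,.09); L=box(B,-9,9,-9,9,.056,.0655)
        print('lock',len(B),rect(B),'lips',len(H),rect(H) if len(H)>3 else '', 'wing',len(L),rect(L))
# rest
for nm,p,Q in (('t',t,T),('s',s,S)):
    m=max(env.masks_of('rest_seat',p),key=lambda m:m['confidence']); M=pts(p,m['pixels'])
    B=box(M,.38,.65,-.42,-.19,.004,.025); print('base',rect(B))
    U=box(M,.38,.65,-.42,-.19,.03,.16)
    # ransac plane
    rng=np.random.default_rng(0);best=0
    for _ in range(2000):
        a,b,c=U[rng.choice(len(U),3,False)]; n=np.cross(b-a,c-a); l=np.linalg.norm(n)
        if l<1e-7: continue
        n=n/l; n*=np.sign(n[2]) if n[2] else 1
        if abs(n[2]-.707)>.06: continue
        k=abs((U-a)@n)<.0025
        if k.sum()>best: best=k.sum();In=k
    F=U[In]; c=F.mean(0); n=np.linalg.svd(F-c)[2][2]; n*=np.sign(n[2]); psi=np.arctan2(n[1],n[0])
    d=np.array([n[2]*np.cos(psi),n[2]*np.sin(psi),-np.hypot(n[0],n[1])]); w=np.cross(n,d)
    q=(F-c); print('floor',best,len(U),'n',np.round(n,3),'psi',np.degrees(psi).round(1),'c',c.round(4),'along',np.percentile(q@d,[1,99]).round(4),'across',np.percentile(q@w,[2,98]).round(4),'top',F[:,2].max().round(4))
    q=U-c; k=np.abs(q@n)>.004; print('others',[np.round(x,3) for x in (np.percentile(q[k]@d,[5,50,95]),np.percentile(q[k]@w,[5,50,95]),np.percentile(q[k]@n,[5,50,95]))])
    B=box(Q,.38,.47,-.26,-.105,.018,.05);print('handle',rect(B)); m=max(env.masks_of('driver_mid',p),key=lambda m:m['confidence']); print('driver',rect(pts(p,m['pixels'])))
B=T[(T[:,0]>.1)&(T[:,0]<.5)&(T[:,1]>.3)&(T[:,1]<.9)]; 
for z0,z1 in((.1,.16),(.16,.22),(.22,.4)):
    C=B[(B[:,2]>z0)&(B[:,2]<z1)]; print(z0,len(C),np.percentile(C,[2,98],axis=0).round(2).tolist() if len(C) else '')
```

```text
t slab (array([0.5989, 0.0604]), array([344.1, 206.2]), 85.6) slab z 0.0288
fence (array([0.5586, 0.0538]), array([320.6, 121. ]), 88.3)
lock 137 (array([ 0.5771, -0.0115]), array([76.5, 37.5]), 15.8) lips 45 (array([ 0.5621, -0.0166]), array([28.9, 21.5]), -24.4) wing 82 (array([ 0.5771, -0.0115]), array([76.5, 37.5]), 15.8)
lock 132 (array([0.5806, 0.061 ]), array([75.2, 36.3]), -27.6) lips 49 (array([0.5678, 0.062 ]), array([27.2, 24.2]), -25.8) wing 75 (array([0.5806, 0.061 ]), array([75.2, 36.3]), -27.6)
lock 130 (array([0.5732, 0.142 ]), array([51.6, 27.7]), 1.9) lips 44 (array([0.5768, 0.1425]), array([33., 22.]), -19.1) wing 80 (array([0.5733, 0.1415]), array([52.5, 26.8]), -0.5)
s slab (array([0.598 , 0.0662]), array([353.6, 208.3]), 85.6) slab z 0.0314
fence (array([0.5627, 0.0616]), array([329.6, 123.5]), 86.3)
lock 201 (array([ 0.5768, -0.0098]), array([78.8, 36.6]), 15.4) lips 95 (array([ 0.5603, -0.0142]), array([27.4, 25.7]), -21.8) wing 95 (array([ 0.5768, -0.0098]), array([78.8, 36.6]), 15.4)
lock 210 (array([0.579 , 0.0564]), array([70.1, 57.8]), 5.4) lips 96 (array
[... 301 characters left out ...]
y([ 0.5124, -0.2899]), array([169.9,  85.6]), 39.1)
floor 222 539 n [0.52  0.484 0.703] psi 42.9 c [ 0.4857 -0.3119  0.1092] along [-0.0589  0.0504] across [-0.0201  0.0203] top 0.1532
others [array([-0.028,  0.025,  0.055]), array([-0.022,  0.009,  0.02 ]), array([-0.065,  0.006,  0.022])]
handle (array([ 0.4304, -0.1686]), array([127. ,  30.4]), -86.9)
driver (array([ 0.4311, -0.1316]), array([195.5,  36. ]), -87.1)
base (array([0., 0.]), array([0., 0.]), 0.0)Traceback (most recent call last):
  File "<stdin>", line 20, in <module>
  File "numpy/random/_generator.pyx", line 864, in numpy.random._generator.Generator.choice
ValueError: a must be a positive integer unless no samples are taken
```

>>> {"name": "send_rows", "arguments": {"steps": [[1, -3, 2, 0, 0, -0.15, 0], [3, -5, 1, 0, 0, -0.15, 0], [3, -5, 0, 0, 0, -0.15, 0], [3, -5, 0, 0, 0, -0.15, 0], [3, -4, 0, 0, 0, -0.15, 0], [2, -3, 0, 0, 0, -0.15, 0], [1.5, -3, 0, 0, 0, -0.15, 0]]}}

```text
t: 4.05
tool_pos: [0.3822, 0.3219, 0.2601]
eef_rot: [3.14, -0.0, 1.709]
ft_force: [0.1, 0.7, -0.5]
opening: 0.998
finger_force: 0.0
```

>>> {"name": "send_rows", "arguments": {"steps": [[0.5, -1.5, -3, 0, 0, -0.14, 0], [0.5, -1.5, -3, 0, 0, -0.14, 0], [0, 0, -2, 0, 0, -0.14, 0], [0, 0, 0, 0, 0, -0.1, 0], [0, 0, 0, 0, 0, 0, 0]]}}

```text
t: 4.55
tool_pos: [0.3904, 0.2935, 0.1793]
eef_rot: [-3.141, 0.001, 1.197]
ft_force: [0.3, 0.4, -0.3]
opening: 1.0
finger_force: 0.0
```

Run:
```python
from h import *
st(); p=shot('wrist','w1'); P=pts(p); print(p['origin'],p['rotation'],p['K'][0])
pose(P,.392,.292); pose(P,.412,.175)
pose(pts(shot('top')),.392,.292)
```

```text
t 4.55 tcp [0.3904 0.2935 0.1793] rot [-3.141e+00  1.000e-03  1.197e+00] F [ 0.3  0.4 -0.3] op 1.0 ff 0.0
[0.41881837 0.36887214 0.32155054] [ 2.81803783e+00  9.89974192e-04 -3.73139856e-01] [397.21836855   0.         322.90465329]
 all (array([0.392 , 0.2951]), array([70.1, 42.9]), -22.7) rib (array([0.3922, 0.2951]), array([34., 14.]), 67.2) 5169
 all (array([0.412 , 0.1755]), array([70.2, 43.2]), 27.2) rib (array([0.4121, 0.1757]), array([34.8, 14.7]), -63.9) 4478
 all (array([0.3842, 0.2888]), array([84.8, 47.3]), -18.1) rib (array([0.3911, 0.2893]), array([27. , 13.7]), 67.9) 339
```

View pics/w1.png

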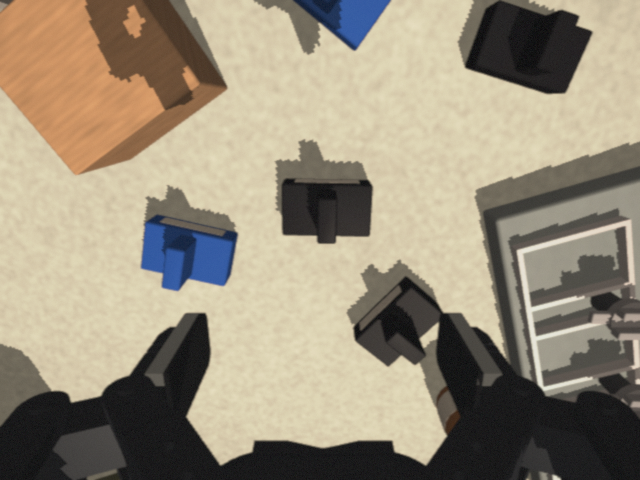

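>>> {"name": "send_rows", "arguments": {"steps": [[0.15, 0.15, -5, 0, 0, -0.02, 0], [0, 0, -5, 0, 0, 0, 0.3], [0, 0, -3.5, 0, 0, 0, 0.4], [0, 0, -1.4, 0, 0, 0, 0.5], [0, 0, 0, 0, 0, 0, 1], [0, 0, 0, 0, 0, 0, 1], [0, 0, 0, 0, 0, 0, 1], [0, 0, 0, 0, 0, 0, 1], [0, 0, 0, 0, 0, 0, 1]], "force": 40}}

```text
t: 5.55
tool_pos: [0.3925, 0.2956, 0.0317]
eef_rot: [3.141, -0.002, 1.177]
ft_force: [0.4, 0.6, -2.0]
opening: 0.151
finger_force: 42.6
```

Run:
```python
from h import *
p=shot('wrist','w2'); P=pts(p)
# deck from wrist/top/side with arm away
for n in ('wrist','side'):
    Q=pts(shot(n)); B=box(Q,.47,.72,-.13,.26,.024,.0345); print(n,len(B),rect(B))
pose(P,.392,.295)
```

```text
wrist 555 (array([0.5079, 0.2136]), array([60.9,  4.3]), 81.6)
side 5078 (array([0.5977, 0.0642]), array([350.1, 207.3]), 85.8)
 all (array([0.3911, 0.296 ]), array([70.4, 42.7]), -22.4) rib (array([0.3939, 0.2962]), array([34.9, 34.5]), 11.6) 18616
```

>>> {"name": "send_rows", "arguments": {"steps": [[0, 0, 4, 0, 0, 0, 1], [0, 0, 5, 0, 0, 0, 1], [2, -1, 4, 0, 0, 0.08, 1], [4, -2.5, 1, 0, 0, 0.08, 1], [4, -2.5, 0, 0, 0, 0.08, 1], [4, -2.5, 0, 0, 0, 0.08, 1], [2.5, -2, 0, 0, 0, 0, 1], [0, 0, 0, 0, 0, 0, 1]]}}

```text
t: 6.5
tool_pos: [0.5615, 0.1842, 0.171]
eef_rot: [3.137, 0.003, 1.488]
ft_force: [-0.5, 0.6, -1.3]
opening: 0.154
finger_force: 42.6
```

Run:
```python
from h import *
o=st(); p=shot('wrist','w3'); P=pts(p); np.save('deckP.npy',P)
B=box(P,.47,.75,-.16,.28,.026,.0335); print('slab',rect(B),np.percentile(B,[.5,99.5],axis=0).round(3).tolist(),np.median(B[:,2]))
B=box(P,.49,.625,-.13,.26,.036,.043); print('fence',len(B),rect(B))
for y in (-.018,.062,.142):
    B=box(P,.52,.625,y-.035,y+.035,.066,.08); L=box(P,.52,.612,y-.035,y+.035,.058,.0645)
    print('lips',len(B),rect(B) if len(B)>3 else '',np.round(np.median(B[:,2]),3),'wing',len(L),rect(L))
```

```text
t 6.5 tcp [0.5615 0.1842 0.171 ] rot [3.137e+00 3.000e-03 1.488e+00] F [-0.5  0.6 -1.3] op 0.154 ff 42.6
slab (array([0.5998, 0.0783]), array([314.1, 204.9]), 85.5) [[0.509, -0.024, 0.027], [0.709, 0.239, 0.033]] 0.029873061784946475
fence 2106 (array([0.571 , 0.0981]), array([244.6, 108.9]), -87.2)
lips 0  nan wing 28 (array([ 0.551 , -0.0009]), array([25.6,  4.4]), 1.2)
lips 209 (array([0.5583, 0.0646]), array([17.3, 12.5]), 89.6) 0.072 wing 12 (array([0.5632, 0.0625]), array([4.1, 2.4]), 85.4)
lips 0  nan wing 0 (array([0., 0.]), array([0., 0.]), 0.0)
  return _methods._mean(a, axis=axis, dtype=dtype,
  ret = ret.dtype.type(ret / rcount)
```

View pics/w3.png

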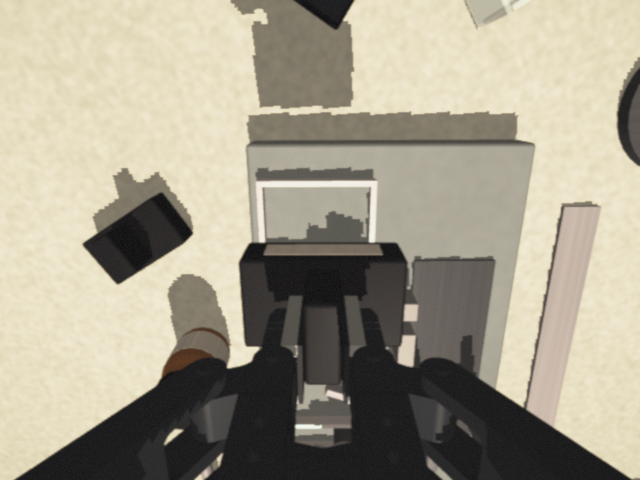

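Run:
```python
from h import *
P=np.load('deckP.npy'); a=np.radians(-4.45); ex=np.array([np.cos(a),np.sin(a)]); ey=np.array([-ex[1],ex[0]]); c0=np.array([.5985,.063])
def uv(Q): return np.c_[(Q[:,:2]-c0)@ex*1000,(Q[:,:2]-c0)@ey*1000]
S=uv(P[(P[:,2]>.026)&(P[:,2]<.0325)]); S=S[(abs(S[:,0])<120)&(abs(S[:,1])<190)]
print('slab u',np.percentile(S[:,0],[.3,99.7]),'v max',np.percentile(S[:,1],99.8))
F=uv(P[(P[:,2]>.037)&(P[:,2]<.0425)]); F=F[(F[:,0]>-100)&(F[:,0]<20)&(F[:,1]<165)]
h,e=np.histogram(F[:,1],np.arange(-60,170,4)); print([(int(x),int(n)) for x,n in zip(e,h) if n>8])
G=F[(F[:,1]>125)]
h,e=np.histogram(G[:,0],np.arange(-100,30,3)); print('u',[(int(x),int(n)) for x,n in zip(e,h) if n>3])
top=G[G[:,1]>144]; print('top fence v',np.percentile(G[:,1],99.5),np.median(top[:,1]) if len(top) else '', 'u ext',np.percentile(G[:,0],[.5,99.5]))
# cassette in hand
C=P[(P[:,2]>.12)&(P[:,2]<.15)]; C=box(C,.5,.62,.13,.24,0,1); print(rect(C))
```

```text
slab u [-100.93738771  101.44106615] v max 172.16943269544373
[(32, 23), (56, 15), (100, 22), (104, 59), (108, 64), (112, 66), (116, 64), (120, 65), (124, 74), (128, 63), (132, 66), (136, 72), (140, 122), (144, 738)]
u [(-97, 4), (-94, 145), (-91, 75), (-88, 24), (-85, 24), (-82, 25), (-79, 30), (-76, 27), (-73, 27), (-70, 30), (-67, 27), (-64, 28), (-61, 29), (-58, 26), (-55, 27), (-52, 31), (-49, 28), (-46, 27), (-43, 34), (-40, 27), (-37, 27), (-34, 33), (-31, 29), (-28, 28), (-25, 33), (-22, 30), (-19, 28), (-16, 81), (-13, 134)]
top fence v 147.9342740108453 146.20166746797022 u ext [-93.96131004 -10.17039767]
(array([0.5616, 0.2047]), array([69.2,  2.1]), -4.8)
```

>>> {"name": "send_rows", "arguments": {"steps": [[-0.4, 0.3, -4, 0, 0, 0, 1], [0, 0, -4, 0, 0, 0, 1], [0, 0, -1.5, 0, 0, 0, 1], [0, 0, -0.7, 0, 0, 0, 1], [0, 0, -0.5, 0, 0, 0, 1], [0, 0, -0.2, 0, 0, 0, 1], [0, 0, 0, 0, 0, 0, 0.5], [0, 0, 0, 0, 0, 0, 0.5], [0, 0, 0, 0, 0, 0, 0.5], [0, 0, 3, 0, 0, 0, 0.5], [0, 0, 5, 0, 0, 0, 0.3], [0, 0, 5, 0, 0, 0, 0]]}}

```text
t: 7.75
tool_pos: [0.5523, 0.1931, 0.1923]
eef_rot: [-3.139, 0.001, 1.497]
ft_force: [1.8, 0.7, 0.4]
opening: 0.823
finger_force: 0.0
```

```bash
cat >> h.py <<'E'
_a=np.radians(-4.45); EX=np.array([np.cos(_a),np.sin(_a)]); EY=np.array([-EX[1],EX[0]]); C0=np.array([.5985,.063])
def uv(Q): return np.c_[(Q[:,:2]-C0)@EX*1000,(Q[:,:2]-C0)@EY*1000]
def inbay(P):
    Q=uv(P); k=(Q[:,0]>-95)&(Q[:,0]<-5)
    for i,v in enumerate((-120,-40,40,120)):
        m=k&(abs(Q[:,1]-v)<23); B=m&(P[:,2]>.048)&(P[:,2]<.06); Rb=m&(P[:,2]>.075)&(P[:,2]<.09)
        if B.sum()>30: print('bay',i,B.sum(),'block top z',np.percentile(P[B,2],[10,50,90]).round(4),'u',np.percentile(Q[B,0],[1,99]).round(1),'v',np.percentile(Q[B,1],[1,99]).round(1),'rib n',Rb.sum(),Q[Rb].mean(0).round(1) if Rb.any() else '',np.percentile(P[Rb,2],95).round(4) if Rb.any() else '')
E
python3 - <<'E'
from h import *
st(); P=pts(shot('wrist','w4')); inbay(P); pose(P,.412,.1757); pose(P,.566,.349)
E
```

```text
t 7.75 tcp [0.5523 0.1931 0.1923] rot [-3.139e+00  1.000e-03  1.497e+00] F [1.8 0.7 0.4] op 0.823 ff 0.0
 all (array([0.4124, 0.1749]), array([70.9, 42.7]), 27.2) rib (array([0.4127, 0.1749]), array([34.1, 15.1]), -63.1) 4364
 all (array([0.5665, 0.3286]), array([65.8, 28.1]), -6.2) rib (array([0.5583, 0.335 ]), array([11.1,  4.2]), -5.2) 2263
```

View pics/w4.png

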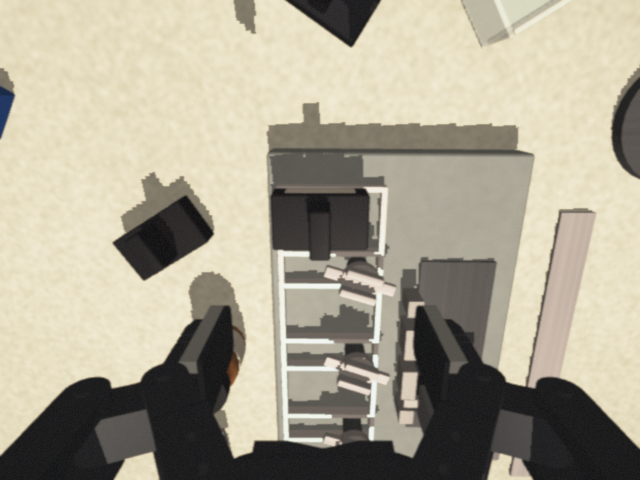

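Run:
```python
from h import *
st(); p=shot('wrist'); P=pts(p); Q=uv(P)
k=(abs(Q[:,0]+52)<60)&(abs(Q[:,1]-120)<45)&(P[:,2]>.045)
A=P[k]; R_=A[A[:,2]>.076]; print('rib',rect(R_),uv(R_).mean(0),np.percentile(R_[:,2],[5,50,95]).round(4))
B=A[(A[:,2]<.07)]; print('block',rect(B),np.percentile(uv(B),[1,99],axis=0).round(1).tolist(),np.percentile(B[:,2],[5,25,50,75,95]).round(4))
c=B.mean(0); print('plane n',np.linalg.svd(B-c)[2][2].round(3))
pose(P,.566,.352)
```

```text
t 7.8 tcp [0.5574 0.1946 0.201 ] rot [ 3.13  -0.005  1.496] F [ 1.3 -0.1  4.9] op 0.902 ff 0.0
rib (array([0.5566, 0.1941]), array([120.1,  36.2]), -4.3) [-50.75124004 136.22752897] [0.2198 0.2669 0.2864]
block (array([0.5582, 0.178 ]), array([92.9, 73.1]), -4.4) [[-94.7, 75.9], [-12.4, 147.9]] [0.0562 0.0628 0.0636 0.0641 0.065 ]
plane n [0.016 0.043 0.999]
 all (array([0.5637, 0.3314]), array([77.2, 33.2]), -6.3) rib (array([0.5595, 0.3371]), array([17.6,  8.6]), 5.2) 2893
```

>>> {"name": "send_rows", "arguments": {"steps": [[0, 0, 0, 0, 0, 0, 0.3], [0, 0, 0, 0, 0, 0, 0.3], [0, 0, 0, 0, 0, 0, 0.3]]}}

```text
t: 8.15
tool_pos: [0.5519, 0.1929, 0.1902]
eef_rot: [-3.138, 0.002, 1.497]
ft_force: [0.3, 0.7, 0.1]
opening: 0.695
finger_force: 0.0
```

Run:
```python
from h import *
st(); p=shot('wrist'); P=pts(p); Q=uv(P)
k=(abs(Q[:,0]+52)<60)&(abs(Q[:,1]-125)<45)
for z0,z1 in ((.080,.1),(.059,.068),(.036,.0435)):
    A=P[k&(P[:,2]>z0)&(P[:,2]<z1)]; q=uv(A)
    print(z0,len(A),rect(A),'uv c',uv(np.r_[[rect(A)[0]]].reshape(1,2)).round(1),np.percentile(q,[1,99],axis=0).round(1).tolist())
```

```text
t 8.15 tcp [0.5519 0.1929 0.1902] rot [-3.138e+00  2.000e-03  1.497e+00] F [0.3 0.7 0.1] op 0.695 ff 0.0
0.08 1187 (array([0.548 , 0.1941]), array([33.5, 13.7]), 85.9) uv c [[-60.5 126.8]] [[-67.3, 110.6], [-53.7, 143.3]]
0.059 5158 (array([0.5527, 0.1809]), array([81.6, 68.1]), -4.1) uv c [[-54.8 114. ]] [[-94.8, 81.5], [-22.3, 147.3]]
0.036 1447 (array([0.5554, 0.1808]), array([84.3, 68.1]), -4.4) uv c [[-52.1 114.1]] [[-93.8, 81.2], [-10.3, 147.9]]
```

>>> {"name": "send_rows", "arguments": {"steps": [[-0.25, 0.1, -4, 0, 0, 0, 0.3], [0, 0, -4, 0, 0, 0, 0.5], [0, 0, -2.5, 0, 0, 0, 0.5], [0, 0, -1.2, 0, 0, 0, 0.5], [0, 0, 0, 0, 0, 0, 0.5], [0, 0, 0, 0, 0, 0, 1], [0, 0, 0, 0, 0, 0, 1], [0, 0, 0, 0, 0, 0, 1], [0, 0, 0, 0, 0, 0, 1], [0, 0, 0.6, 0, 0, 0, 1], [0.5, -0.5, 0.5, 0, 0, 0, 1], [0, 0, 0, 0, 0, 0, 1]]}}

```text
t: 9.4
tool_pos: [0.5571, 0.1879, 0.0867]
eef_rot: [3.139, 0.0, 1.495]
ft_force: [0.7, -0.7, -0.7]
opening: 0.151
finger_force: 43.2
```

>>> {"name": "send_rows", "arguments": {"steps": [[0.3, -0.2, 0, 0, 0, 0, 1], [0, 0, 0, 0, 0, 0, 1], [0, 0, 0, 0, 0, 0, 1], [0, 0, 0, 0, 0, 0, 1]]}}

```text
t: 9.8
tool_pos: [0.5583, 0.1872, 0.0856]
eef_rot: [-3.141, 0.0, 1.497]
ft_force: [-0.8, -0.4, -1.7]
opening: 0.151
finger_force: 43.2
```

Run:
```python
from h import *
st(); p=shot('wrist','w5'); P=pts(p); Q=uv(P)
k=(abs(Q[:,0]+52)<60)&(abs(Q[:,1]-125)<45)
for z0,z1 in ((.059,.075),(.036,.0435)):
    A=P[k&(P[:,2]>z0)&(P[:,2]<z1)&(Q[:,1]>98)]; q=uv(A)
    print(z0,len(A),rect(A),'uv c',uv(np.r_[[rect(A)[0]]].reshape(1,2)).round(1),np.percentile(q,[1,99],axis=0).round(1).tolist())
```

```text
t 9.8 tcp [0.5583 0.1872 0.0856] rot [-3.141  0.     1.497] F [-0.8 -0.4 -1.7] op 0.151 ff 43.2
0.059 9742 (array([0.5562, 0.1871]), array([70. , 42.9]), -4.1) uv c [[-51.8 120.4]] [[-85.9, 101.2], [-17.6, 141.5]]
0.036 2119 (array([0.5564, 0.1915]), array([84.5, 47.5]), -4.1) uv c [[-51.9 124.8]] [[-93.8, 128.9], [-10.2, 148.1]]
```

>>> {"name": "send_rows", "arguments": {"steps": [[0, 0, -0.8, 0, 0, 0, 1], [0, 0, -0.8, 0, 0, 0, 1], [0, 0, -0.4, 0, 0, 0, 1], [0, 0, -0.2, 0, 0, 0, 1], [0, 0, 0, 0, 0, 0, 1], [0, 0, 0, 0, 0, 0, 0.5], [0, 0, 0, 0, 0, 0, 0.5], [0, 0, 0, 0, 0, 0, 0.5], [0, 0, 3, 0, 0, 0, 0.5], [0, 0, 3, 0, 0, 0, 0.5], [0, 0, 4, 0, 0, 0, 0.3]]}}

```text
t: 10.95
tool_pos: [0.5574, 0.1866, 0.1631]
eef_rot: [-3.138, 0.002, 1.497]
ft_force: [0.8, 0.5, 0.1]
opening: 0.651
finger_force: 0.0
```

>>> {"name": "send_rows", "arguments": {"steps": [[0, 0, 0, 0, 0, 0, 0.1], [0, 0, 0, 0, 0, 0, 0], [0, 0, 0, 0, 0, 0, 0]]}}

```text
t: 11.25
tool_pos: [0.5577, 0.1868, 0.1626]
eef_rot: [-3.14, 0.001, 1.497]
ft_force: [-0.8, 0.4, 0.1]
opening: 1.001
finger_force: 0.0
```

Run:
```python
from h import *
st(); P=pts(shot('wrist')); inbay(P); pose(P,.412,.175)
p=shot('side')
for m in env.masks_of('cassette3_mid',p):
  M=pts(p,m['pixels']); print(round(m['confidence'],2),np.round(m['xy']),np.median(M,0).round(3))
S=pts(p); pose(S,.566,.35)
```

```text
t 11.25 tcp [0.5577 0.1868 0.1626] rot [-3.140e+00  1.000e-03  1.497e+00] F [-0.8  0.4  0.1] op 1.001 ff 0.0
bay 3 5188 block top z [0.0526 0.0537 0.0546] u [-86.5 -18.1] v [100.1 141.1] rib n 1318 [-52.3 122. ] 0.0847
 all (array([0.4125, 0.175 ]), array([71.1, 42.6]), 27.2) rib (array([0.4127, 0.1748]), array([33.9, 15.5]), -62.1) 5301
0.97 [236. 199.] [0.45  0.428 0.024]
0.85 [190. 243.] [0.271 0.293 0.025]
0.59 [288. 209.] [0.561 0.341 0.025]
 all (array([0.5586, 0.3416]), array([74.1, 69.1]), -28.4) rib (array([0.5636, 0.3504]), array([37.4, 15.3]), 50.9) 398
```

>>> {"name": "send_rows", "arguments": {"steps": [[-3.6, -0.3, 0, 0, 0, 0.11, 0], [-3.6, -0.3, 0, 0, 0, 0.11, 0], [-3.6, -0.3, 0, 0, 0, 0.11, 0], [-3.5, -0.2, -2, 0, 0, 0.11, 0], [0, 0, -2, 0, 0, 0.108, 0], [0, 0, 0, 0, 0, 0, 0], [0, 0, 0, 0, 0, 0, 0], [0, 0, 0, 0, 0, 0, 0]]}}

```text
t: 12.2
tool_pos: [0.417, 0.1764, 0.1242]
eef_rot: [3.14, 0.0, 2.042]
ft_force: [0.8, -0.4, 0.3]
opening: 0.996
finger_force: 0.0
```

Run:
```python
from h import *
st(); P=pts(shot('wrist')); pose(P,.412,.175)
```

```text
t 12.2 tcp [0.417  0.1764 0.1242] rot [3.14  0.    2.042] F [ 0.8 -0.4  0.3] op 0.996 ff 0.0
 all (array([0.4119, 0.1754]), array([70. , 42.6]), 27.0) rib (array([0.412 , 0.1751]), array([33.9, 14. ]), -62.6) 7464
```

>>> {"name": "send_rows", "arguments": {"steps": [[-0.35, -0.05, -4, 0, 0, 0, 0.3], [0, 0, -3.5, 0, 0, 0, 0.4], [0, 0, -1.8, 0, 0, 0, 0.5], [0, 0, 0, 0, 0, 0, 0.5], [0, 0, 0, 0, 0, 0, 1], [0, 0, 0, 0, 0, 0, 1], [0, 0, 0, 0, 0, 0, 1], [0, 0, 0, 0, 0, 0, 1], [0, 0, 4, 0, 0, 0, 1], [0, 0, 5, 0, 0, 0, 1], [2, -1, 3, 0, 0, -0.1, 1], [3, -1.5, 0, 0, 0, -0.1, 1]]}}

```text
t: 13.45
tool_pos: [0.4633, 0.1525, 0.1555]
eef_rot: [3.136, -0.003, 1.844]
ft_force: [1.6, 0.4, -1.3]
opening: 0.152
finger_force: 39.9
```

>>> {"name": "send_rows", "arguments": {"steps": [[3, -1.5, 0, 0, 0, -0.1, 1], [3, -1.5, 0, 0, 0, -0.1, 1], [2.5, -1.4, -2, 0, 0, -0.1, 1], [0.3, 0, -2, 0, 0, -0.045, 1], [0, 0, 0, 0, 0, 0, 1], [0, 0, 0, 0, 0, 0, 1], [0, 0, 0, 0, 0, 0, 1], [0, 0, 0, 0, 0, 0, 1]]}}

```text
t: 14.25
tool_pos: [0.5503, 0.1074, 0.1122]
eef_rot: [3.141, -0.001, 1.501]
ft_force: [-1.3, -0.6, -1.7]
opening: 0.154
finger_force: 39.8
```

```bash
cat >> h.py <<'E'
def held(P,z0,z1,v0,dv=45):
    Q=uv(P); A=P[(abs(Q[:,0]+52)<60)&(abs(Q[:,1]-v0)<dv)&(P[:,2]>z0)&(P[:,2]<z1)]; r=rect(A)
    print('held',len(A),r,'uv',uv(np.array([r[0]])).round(1))
E
python3 - <<'E'
from h import *
o=st(); P=pts(shot('wrist','w6')); z=o['tool_pos'][2]-.0317+.024; held(P,z-.008,z+.006,40,35)
E
```

```text
t 14.25 tcp [0.5503 0.1074 0.1122] rot [ 3.141e+00 -1.000e-03  1.501e+00] F [-1.3 -0.6 -1.7] op 0.154 ff 39.8
held 8968 (array([0.5486, 0.1065]), array([70.5, 42.8]), -4.0) uv [[-53.1  39.5]]
```

>>> {"name": "send_rows", "arguments": {"steps": [[0.1, 0.05, -2, 0, 0, 0, 1], [0, 0, -1.5, 0, 0, 0, 1], [0, 0, -0.8, 0, 0, 0, 1], [0, 0, -0.4, 0, 0, 0, 1], [0, 0, -0.2, 0, 0, 0, 1], [0, 0, 0, 0, 0, 0, 0.5], [0, 0, 0, 0, 0, 0, 0.5], [0, 0, 0, 0, 0, 0, 0.5], [0, 0, 3, 0, 0, 0, 0.5], [0, 0, 4, 0, 0, 0, 0.5], [0, 0, 5, 0, 0, 0, 0.3], [0, 0, 0, 0, 0, 0, 0]]}}

```text
t: 15.5
tool_pos: [0.5558, 0.108, 0.1884]
eef_rot: [3.13, -0.004, 1.499]
ft_force: [0.8, -0.1, 0.2]
opening: 0.821
finger_force: 0.0
```

>>> {"name": "send_rows", "arguments": {"steps": [[0, 4, 0, 0, 0, -0.1, 0], [0, 4, 0, 0, 0, -0.1, 0], [0, 4, 0, 0, 0, -0.1, 0], [0, 4, 0, 0, 0, -0.1, 0], [0, 4, 0, 0, 0, -0.1, 0], [0, 2, 0, 0, 0, -0.1, 0], [0, 0, 0, 0, 0, 0, 0], [0, 0, 0, 0, 0, 0, 0], [0, 0, 0, 0, 0, 0, 0]]}}

```text
t: 16.4
tool_pos: [0.5518, 0.3248, 0.1822]
eef_rot: [3.141, 0.001, 0.898]
ft_force: [0.2, -0.7, 0.4]
opening: 0.998
finger_force: 0.0
```

Run:
```python
from h import *
o=st(); P=pts(shot('wrist','w7')); inbay(P); pose(P,.566,.35)
inbay(pts(shot('top')))
```

```text
t 16.4 tcp [0.5518 0.3248 0.1822] rot [3.141e+00 1.000e-03 8.980e-01] F [ 0.2 -0.7  0.4] op 0.998 ff 0.0
bay 2 440 block top z [0.0501 0.0534 0.0544] u [-86.7 -66.8] v [41.1 60.8] rib n 0  
bay 3 1961 block top z [0.0512 0.0536 0.0546] u [-86.5 -17.9] v [100.6 141.9] rib n 225 [-56.2 130.3] 0.0844
 all (array([0.5655, 0.3503]), array([70.1, 42.7]), -37.2) rib (array([0.5654, 0.3502]), array([34., 14.]), 53.1) 5292
bay 2 274 block top z [0.0493 0.0525 0.0561] u [-85.6 -17.6] v [17.3 57.7] rib n 61 [-52.5  36.1] 0.0865
bay 3 293 block top z [0.0495 0.0527 0.0561] u [-85.9 -17.4] v [ 97.1 138.5] rib n 63 [-52.5 117.8] 0.0866
```

>>> {"name": "send_rows", "arguments": {"steps": [[1.5, 2.45, -3, 0, 0, 0.025, 0], [0, 0, -5, 0, 0, 0, 0.3], [0, 0, -4.5, 0, 0, 0, 0.4], [0, 0, -2.5, 0, 0, 0, 0.5], [0, 0, 0, 0, 0, 0, 0.5], [0, 0, 0, 0, 0, 0, 1], [0, 0, 0, 0, 0, 0, 1], [0, 0, 0, 0, 0, 0, 1], [0, 0, 0, 0, 0, 0, 1], [0, 0, 5, 0, 0, 0, 1], [0, 0, 5, 0, 0, 0, 1], [0, 0, 4, 0, 0, 0, 1]]}}

```text
t: 17.7
tool_pos: [0.5668, 0.3521, 0.1752]
eef_rot: [3.141, -0.002, 0.925]
ft_force: [0.7, -0.2, -1.1]
opening: 0.152
finger_force: 41.6
```

>>> {"name": "send_rows", "arguments": {"steps": [[-0.3, -4, 0.5, 0, 0, 0.1, 1], [-0.3, -4, 0, 0, 0, 0.1, 1], [-0.3, -4, 0, 0, 0, 0.1, 1], [-0.3, -4, 0, 0, 0, 0.1, 1], [-0.3, -4, 0, 0, 0, 0.1, 1], [-0.3, -4, 0, 0, 0, 0.074, 1], [-0.3, -4, 0, 0, 0, 0, 1], [-0.1, -3, -2, 0, 0, 0, 1], [0, -1.2, -3, 0, 0, 0, 1], [0, 0, -2, 0, 0, 0, 1], [0, 0, 0, 0, 0, 0, 1], [0, 0, 0, 0, 0, 0, 1]]}}

```text
t: 18.9
tool_pos: [0.5446, 0.0303, 0.1076]
eef_rot: [-3.141, -0.0, 1.499]
ft_force: [0.5, -0.5, -0.5]
opening: 0.157
finger_force: 41.6
```

>>> {"name": "send_rows", "arguments": {"steps": [[0, 0, 0, 0, 0, 0, 1], [0, 0, 0, 0, 0, 0, 1]]}}

```text
t: 19.1
tool_pos: [0.5453, 0.0304, 0.1083]
eef_rot: [3.14, -0.001, 1.5]
ft_force: [-0.0, -0.1, -1.7]
opening: 0.15
finger_force: 41.6
```

Run:
```python
from h import *
o=st(); P=pts(shot('wrist','w8')); z=o['tool_pos'][2]-.0317+.024; held(P,z-.008,z+.006,-40,35); inbay(P)
```

```text
t 19.1 tcp [0.5453 0.0304 0.1083] rot [ 3.14e+00 -1.00e-03  1.50e+00] F [-0.  -0.1 -1.7] op 0.15 ff 41.6
held 8447 (array([0.5435, 0.0285]), array([70.4, 42.6]), -3.9) uv [[-52.2 -38.7]]
bay 2 10320 block top z [0.0528 0.0537 0.0546] u [-86.5 -18.2] v [18.6 59.4] rib n 2949 [-52.3  39.4] 0.0848
```

>>> {"name": "send_rows", "arguments": {"steps": [[0, -0.13, -1.6, 0, 0, 0, 1], [0, 0, -1.5, 0, 0, 0, 1], [0, 0, -0.8, 0, 0, 0, 1], [0, 0, -0.5, 0, 0, 0, 1], [0, 0, -0.15, 0, 0, 0, 1], [0, 0, 0, 0, 0, 0, 0.5], [0, 0, 0, 0, 0, 0, 0.5], [0, 0, 0, 0, 0, 0, 0.5], [0, 0, 3, 0, 0, 0, 0.5], [0, 0, 4, 0, 0, 0, 0.5], [0, 0, 5, 0, 0, 0, 0.3], [0, 0, 4, 0, 0, 0, 0]]}}

```text
t: 20.35
tool_pos: [0.5447, 0.0284, 0.2239]
eef_rot: [3.141, -0.0, 1.499]
ft_force: [1.0, -0.6, -0.1]
opening: 0.817
finger_force: 0.0
```

>>> {"name": "send_rows", "arguments": {"steps": [[0, 0, 0, 0, 0, 0, 0], [0, 0, 0, 0, 0, 0, 0], [0, 0, 0, 0, 0, 0, 0]]}}

```text
t: 20.65
tool_pos: [0.5433, 0.0284, 0.2203]
eef_rot: [-3.138, 0.0, 1.499]
ft_force: [-0.7, 0.8, -0.3]
opening: 0.998
finger_force: 0.0
```

Run:
```python
from h import *
o=st(); p=shot('wrist','w9'); P=pts(p); inbay(P); Q=uv(P)
for v in (-80,0,80):
    k=(abs(Q[:,0]+30)<34)&(abs(Q[:,1]-v)<22)
    for z0,z1,n in ((.067,.08,'lips'),(.057,.0655,'wing')):
        A=P[k&(P[:,2]>z0)&(P[:,2]<z1)]
        if len(A)>20: r=rect(A); print(v,n,len(A),r,uv(np.array([r[0]])).round(1))
k=(Q[:,0]>0)&(Q[:,0]<95)&(abs(Q[:,1]+20)<80)
for z0,z1 in((.094,.105),):
    A=P[k&(P[:,2]>z0)&(P[:,2]<z1)]; print('slider top',len(A),rect(A),np.percentile(uv(A),[1,99],axis=0).round(1).tolist(),np.percentile(A[:,2],50))
```

```text
t 20.65 tcp [0.5433 0.0284 0.2203] rot [-3.138  0.     1.499] F [-0.7  0.8 -0.3] op 0.998 ff 0.0
bay 1 3603 block top z [0.0526 0.0537 0.0547] u [-87.8 -19.4] v [-60.8 -19.9] rib n 874 [-53.6 -39.6] 0.0848
bay 2 4530 block top z [0.0526 0.0537 0.0546] u [-86.7 -18.3] v [18.  59.7] rib n 1073 [-52.4  39.3] 0.0849
bay 3 1730 block top z [0.052  0.0536 0.0547] u [-86.5 -18.4] v [ 98.8 109.4] rib n 71 [-52.5 103.1] 0.083
-80 lips 638 (array([ 0.5619, -0.0145]), array([28.3, 22.8]), -22.6) [[-30.5 -80.1]]
-80 wing 861 (array([ 0.5617, -0.0141]), array([53.4, 29.6]), -46.9) [[-30.7 -79.7]]
0 lips 683 (array([0.5681, 0.0652]), array([28. , 22.1]), -24.8) [[-30.5  -0.2]]
0 wing 1108 (array([0.5681, 0.0654]), array([53.6, 29.7]), -48.2) [[-30.5   0. ]]
80 lips 915 (array([0.5744, 0.1448]), array([27.9, 22.1]), -21.9) [[-30.4  79.7]]
80 wing 1421 (array([0.5742, 0.1447]), array([53.6, 29.7]), 2.0) [[-30.6  79.6]]
slider top 948 (array([0.6475, 0.0193]), array([54.5, 31.6]), -5.3) [[25.8, -55.1], [78.9, -24.6]] 0.09565065199817524
```

View pics/w9.png

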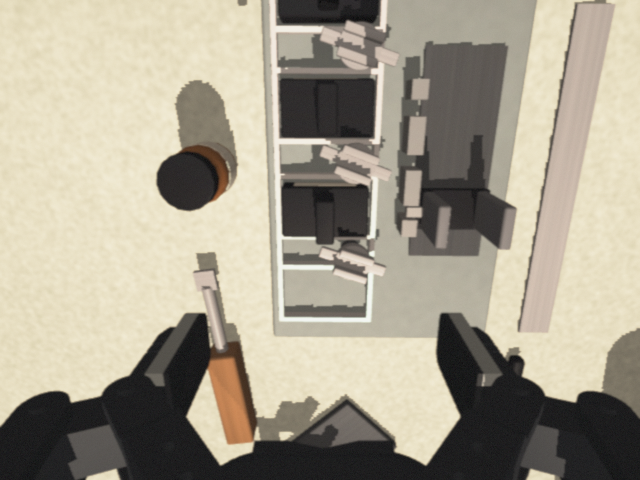

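>>> {"name": "send_rows", "arguments": {"steps": [[3.7, -0.3, 0, 0, 0, 0, 0], [3.7, -0.3, 0, 0, 0, 0, 0], [3.7, -0.3, -3, 0, 0, 0, 0], [0, 0, -4, 0, 0, 0, 0], [0, 0, 0, 0, 0, 0, 0], [0, 0, -4, 0, 0, 0, 0], [0, 0, -3, 0, 0, 0, 0], [0, 0, -1.4, 0, 0, 0, 0], [0, 0, 0, 0, 0, 0, 0], [0, 0, 0, 0, 0, 0, 0], [0, 0, 0, 0, 0, 0, 0]], "force": 25}}

```text
t: 21.8
tool_pos: [0.6568, 0.0195, 0.0696]
eef_rot: [3.139, -0.0, 1.499]
ft_force: [-0.2, -0.0, -0.2]
opening: 0.995
finger_force: 0.0
```

Run:
```python
from h import *
o=st(); print(uv(o['tool_pos'][None]),o['joint_pos'].round(2)); P=pts(shot('wrist','w10'));Q=uv(P)
A=P[(Q[:,0]>0)&(Q[:,0]<100)&(Q[:,1]<-15)&(Q[:,1]>-60)&(P[:,2]>.094)&(P[:,2]<.105)]; print(rect(A),uv(np.array([rect(A)[0]])))
```

```text
t 21.8 tcp [0.6568 0.0195 0.0696] rot [ 3.139 -0.     1.499] F [-0.2 -0.  -0.2] op 0.995 ff 0.0
[[ 61.4583582  -38.86462741]] [-0.11  0.93  0.02  1.58 -0.03  0.62 -0.15]
(array([0.6367, 0.0198]), array([77.1, 32.4]), -4.3) [[ 41.4366919  -40.10586696]]
```

>>> {"name": "send_rows", "arguments": {"steps": [[-0.25, 0, -0.2, 0, 0, 0, 0], [0, 0, 0, 0, 0, 0, 0.3], [0, 0, 0, 0, 0, 0, 0.6], [0, 0, 0, 0, 0, 0, 0.7], [0, 0, 0, 0, 0, 0, 0.7], [0, 0, 0, 0, 0, 0, 0.7], [0, 0, 0, 0, 0, 0, 0.7]]}}

```text
t: 22.55
tool_pos: [0.6551, 0.0193, 0.0668]
eef_rot: [3.138, -0.0, 1.498]
ft_force: [4.6, -1.3, 5.1]
opening: 0.503
finger_force: 27.7
```

Run:
```python
from h import *
o=st(); print(uv(o['tool_pos'][None]))
```

```text
t 22.55 tcp [0.6551 0.0193 0.0668] rot [ 3.138 -0.     1.498] F [ 4.6 -1.3  5.1] op 0.503 ff 27.7
[[ 59.78821419 -39.16580883]]
```

>>> {"name": "send_rows", "arguments": {"steps": [[0.08, 1, 0, 0, 0, 0, 0.7], [0.08, 1, 0, 0, 0, 0, 0.7], [0.08, 1, 0, 0, 0, 0, 0.7], [0.07, 1, 0, 0, 0, 0, 0.7], [0, 0, 0, 0, 0, 0, 0.7], [0, 0, 0, 0, 0, 0, 0.7], [0, 0, 0, 0, 0, 0, 0.7]]}}

```text
t: 23.25
tool_pos: [0.6584, 0.0604, 0.0668]
eef_rot: [3.137, -0.002, 1.499]
ft_force: [5.6, 1.0, 4.5]
opening: 0.5
finger_force: 28.0
```

Run:
```python
from h import *
o=st(); print(uv(o['tool_pos'][None]))
```

```text
t 23.25 tcp [0.6584 0.0604 0.0668] rot [ 3.137e+00 -2.000e-03  1.499e+00] F [5.6 1.  4.5] op 0.5 ff 28.0
[[59.90770699  2.06072889]]
```

>>> {"name": "send_rows", "arguments": {"steps": [[0, -0.12, 0, 0, 0, 0, 0.7], [0, 0, 0, 0, 0, 0, 0.7], [0, 0, 0, 0, 0, 0, 0.35], [0, 0, 0, 0, 0, 0, 0.2], [0, 0, 0, 0, 0, 0, 0], [0, 0, 0, 0, 0, 0, 0], [0, 0, 3, 0, 0, 0, 0], [0, 0, 5, 0, 0, 0, 0], [0, 0, 5, 0, 0, 0, 0], [0, 0, 0, 0, 0, 0, 0], [0, 0, 0, 0, 0, 0, 0], [0, 0, 0, 0, 0, 0, 0]]}}

```text
t: 24.45
tool_pos: [0.6549, 0.0581, 0.1943]
eef_rot: [-3.139, 0.0, 1.499]
ft_force: [-0.4, -0.1, -0.2]
opening: 0.999
finger_force: 0.0
```

Run:
```python
from h import *
o=st(); P=pts(shot('wrist','w11'));Q=uv(P)
for z0,z1 in((.094,.105),):
    A=P[(Q[:,0]>0)&(Q[:,0]<95)&(abs(Q[:,1])<50)&(P[:,2]>z0)&(P[:,2]<z1)]; print('slider top',len(A),rect(A),uv(np.array([rect(A)[0]])),np.percentile(uv(A),[1,99],axis=0).round(1).tolist())
```

```text
t 24.45 tcp [0.6549 0.0581 0.1943] rot [-3.139  0.     1.499] F [-0.4 -0.1 -0.2] op 0.999 ff 0.0
slider top 1151 (array([0.6511, 0.0584]), array([53.8, 31.7]), -4.6) [[52.79834305 -0.50494673]] [[26.4, -15.7], [79.5, 14.9]]
```

>>> {"name": "send_rows", "arguments": {"steps": [[-3.75, -3.65, 0, 0, 0, 0.02, 0], [-3.75, -3.65, 0, 0, 0, 0.02, 0], [-3.75, -3.65, 0, 0, 0, 0.02, 0], [-3.75, -3.65, 0, 0, 0, 0.02, 0], [-3.75, -3.65, 0, 0, 0, 0.02, 0], [-3.75, -3.65, 0, 0, 0, 0.02, 0], [0, 0, 0, 0, 0, 0, 0], [0, 0, 0, 0, 0, 0, 0], [0, 0, 0, 0, 0, 0, 0]]}}

```text
t: 25.4
tool_pos: [0.4419, -0.15, 0.195]
eef_rot: [-3.141, -0.001, 1.62]
ft_force: [-0.1, 0.3, 0.4]
opening: 0.997
finger_force: 0.0
```

```bash
cat > kin.py <<'E'
import numpy as np
from scipy.spatial.transform import Rotation as R
from scipy.optimize import least_squares
LO=np.array([-3.01,-.46,-1.47,.13,-1,.04,-2.66]);HI=np.array([3.01,2.08,1.51,2.56,4.14,2.09,2.66])
AL=[0,-np.pi/2,np.pi/2,np.pi/2,np.pi/2,np.pi/2,-np.pi/2]
P0=np.array([.267,.293,.0525,.0775,.3425,.076,.097+.17])
S=np.array([-1,1,-1,1,-1,1,-1])
def fk(q,p=P0,s=S,off=np.zeros(7)):
    d1,d3,a4,a5,d5,a7,d7=p; T=np.eye(4)
    for al,a,d,th in zip(AL,[0,0,0,a4,a5,0,a7],[d1,0,d3,0,d5,0,d7],np.array(q)*s+off):
        c,s_,ca,sa=np.cos(th),np.sin(th),np.cos(al),np.sin(al)
        T=T@np.array([[c,-s_,0,a],[s_*ca,c*ca,-sa,-d*sa],[s_*sa,c*sa,ca,d*ca],[0,0,0,1]])
    return T
E
python3 - <<'E'
from h import *
from kin import *
o=st(); print(o['joint_pos'].round(4).tolist())
D=[([-1.16222388,.6900122,-.19452502,1.56635067,.15730824,.90252205,-.21511702],[.2286,.581,.2305],[-3.14,0,2.767]),
(o['joint_pos'],o['tool_pos'],o['eef_rot'])]
for q,x,e in D:
    T=fk(q); print(T[:3,3].round(3),x,R.from_matrix(T[:3,:3]).as_euler('xyz').round(3),np.round(e,3))
p=shot('wrist','w12'); P=pts(p); B=box(P,.36,.5,-.26,-.02,.022,.04); print('handle',len(B),rect(B))
Z=box(P,.36,.5,-.12,.04,.003,.02); print('shaft/blade',rect(Z)); Z2=box(P,.36,.5,-.045,.04,.003,.02);print('blade',rect(Z2),np.percentile(Z2[:,2],50))
m=env.masks_of('driver_mid',p)
if m: print(m[0]['confidence'],rect(pts(p,m[0]['pixels'])))
E
```

```text
t 25.4 tcp [ 0.4419 -0.15    0.195 ] rot [-3.141e+00 -1.000e-03  1.620e+00] F [-0.1  0.3  0.4] op 0.997 ff 0.0
[0.2579, 0.5474, -0.0446, 2.0729, 0.0447, 0.5227, 0.2306]
[0.153 0.593 0.037] [0.2286, 0.581, 0.2305] [3.14  0.011 1.197] [-3.14   0.     2.767]
[ 0.788 -0.184  0.473] [ 0.44187768 -0.14995478  0.19500825] [ 2.763 -0.954  0.222] [-3.141e+00 -1.000e-03  1.620e+00]
handle 7055 (array([ 0.4546, -0.1243]), array([217.2,  84.2]), 83.0)
shaft/blade (array([ 0.4443, -0.0614]), array([123.8, 111.2]), 14.2)
blade (array([ 0.434, -0.028]), array([123.4,  49.5]), 9.0) 0.017486431912292683
0.73 (array([ 0.4274, -0.1307]), array([196.3,  30. ]), -86.8)
```

```bash
cat > kin.py <<'E'
import numpy as np
from scipy.spatial.transform import Rotation as R
from scipy.optimize import least_squares
LO=np.array([-3.01,-.46,-1.47,.13,-1,.04,-2.66]);HI=np.array([3.01,2.08,1.51,2.56,4.14,2.09,2.66])
S=np.array([-1,1,-1,1,-1,1,-1])
def rot(q,s=S): return R.from_euler('ZYZYZYZ'[:3],(np.array(q)*s)[:3])*R.from_euler('YZY',(np.array(q)*s)[3:6])*R.from_euler('Z',(q[6]*s[6]))
def fk(q,p,s=S):
    q=np.array(q)*s; d1,L1,a1,L2,a2,L3,a3,yo=p
    z=lambda t:R.from_euler('z',t); y=lambda t:R.from_euler('y',t)
    r=z(q[0]); x=np.array([0,0,d1]); r=r*y(q[1])*z(q[2]); x=x+r.apply([a1,0,L1]); r=r*y(q[3])*z(q[4]); x=x+r.apply([a2,0,L2]); r=r*y(q[5])
    x=x+r.apply([a3,0,0]); r=r*z(q[6]); x=x+r.apply([0,0,L3]); return x,r*z(yo)
E
python3 - <<'E'
from h import *
from kin import *
o=st()
D=[([-1.16222388,.6900122,-.19452502,1.56635067,.15730824,.90252205,-.21511702],[.2286,.581,.2305],[-3.14,0,2.767]),
([-.11,.93,.02,1.58,-.03,.62,-.15],[.6568,.0195,.0696],[3.139,0,1.499]),
(o['joint_pos'],o['tool_pos'],o['eef_rot'])]
import itertools
for s in itertools.product([-1,1],repeat=4):
    s=np.array([s[0],1,s[1],1,s[2],1,s[3]])
    def f(p):
        e=[]
        for q,x,a in D:
            X,r=fk(q,p,s); e+=list(X-x)+list((r.inv()*R.from_euler('xyz',a)).as_rotvec()*.3)
        return np.array(e+list((p[[2,4,6]])*.02))
    best=min((least_squares(f,[.3,.35,0,.35,0,.3,0,y0]) for y0 in(0,1.57,3.1,-1.57)),key=lambda r:r.cost)
    print(s[[0,2,4,6]],best.cost.round(6),best.x.round(3),np.abs(best.fun).max().round(4))
E
```

```text
t 25.5 tcp [ 0.4422 -0.1496  0.1952] rot [-3.141e+00 -1.000e-03  1.622e+00] F [ 0.4 -0.3  0.3] op 0.996 ff 0.0
[-1 -1 -1 -1] 0.001096 [-14.066   0.916  -0.324   0.16   -0.139 -13.378  -0.063   1.569] 0.032
[-1 -1 -1  1] 0.021894 [-14.066   0.916  -0.324   0.16   -0.139 -13.378  -0.063   1.659] 0.1649
[-1 -1  1 -1] 0.006222 [-0.183  0.579 -0.002  0.338 -0.014 -0.169  0.016  1.494] 0.0728
[-1 -1  1  1] 0.025784 [-0.183  0.579 -0.002  0.338 -0.014 -0.169  0.016  1.583] 0.1656
[-1  1 -1 -1] 0.007082 [-3.510e-01  5.790e-01 -1.000e-03  3.350e-01 -4.200e-02 -3.200e-01
  3.800e-02  1.451e+00] 0.0737
[-1  1 -1  1] 0.022841 [-3.51e-01  5.79e-01 -1.00e-03  3.35e-01 -4.20e-02 -3.20e-01  3.80e-02
  1.54e+00] 0.1522
[-1  1  1 -1] 0.01078 [-1.1624e+01  9.2800e-01 -2.7400e-01  1.5700e-01 -1.4200e-01 -1.0955e+01
 -7.0000e-03  1.3760e+00] 0.091
[-1  1  1  1] 0.025314 [-1.1624e+01  9.2800e-01 -2.7400e-01  1.5700e-01 -1.4200e-01 -1.0955e+01
 -7.0000e-03  1.4660e+00] 0.1531
[ 1 -1 -1 -1] 0.29495 [ 1.33899e+02 -2.31300e+00  2.69800e+00  5.80000e-02 -3.79000e-01
  1.30463e+02  1.02800e+00  8.92000e-01] 0.4938
[ 1 -1 -1  1] 0.214827 [ 1.33899e+02 -2.31300e+00  2.69800e+00  5.80000e-02 -3.79000e-01
  1.30463e+02  1.02800e+00  9.82000e-01] 0.4016
[ 1 -1  1 -1] 0.289553 [ 0.989  1.155 -0.619 -1.953 -1.549  4.571  0.05   0.821] 0.5281
[ 1 -1  1  1] 0.208478 [ 0.989  1.155 -0.619 -1.953 -1.549  4.571  0.05   0.909] 0.4264
[ 1  1 -1 -1] 0.299154 [-2.046  1.432 -0.517 -1.975 -2.12   2.015  0.763  0.778] 0.5468
[ 1  1 -1  1] 0.214294 [-2.046  1.432 -0.517 -1.975 -2.12   2.015  0.763  0.867] 0.4451
[ 1  1  1 -1] 0.309729 [-12.285   1.592  -0.899  -2.23   -2.196  -7.612   0.446   0.699] 0.5853
[1 1 1 1] 0.223343 [-12.285   1.592  -0.899  -2.23   -2.196  -7.612   0.446   0.789] 0.4831
```

>>> {"name": "send_rows", "arguments": {"steps": [[-1.1, -3.4, -4, 0, 0, 0.005, 0], [0, 0, -5, 0, 0, 0, 0], [0, 0, -5, 0, 0, 0, 0.2], [0, 0, -3.2, 0, 0, 0, 0.3], [0, 0, -1.3, 0, 0, 0, 0.3], [0, 0, 0, 0, 0, 0, 0.4], [0, 0, 0, 0, 0, 0, 1], [0, 0, 0, 0, 0, 0, 1], [0, 0, 0, 0, 0, 0, 1], [0, 0, 0, 0, 0, 0, 1]], "force": 80}}

```text
t: 26.5
tool_pos: [0.4319, -0.1829, 0.015]
eef_rot: [3.139, 0.001, 1.624]
ft_force: [-0.4, 0.9, 8.1]
opening: 0.33
finger_force: 80.1
```

>>> {"name": "send_rows", "arguments": {"steps": [[0, 0, 3, 0, 0, 0, 1], [0, 0, 5, 0, 0, 0, 1], [0, 0, 5, 0, 0, 0, 1], [0, 0, 5, 0, 0, 0, 1], [0, 0, 5, 0, 0, 0, 1], [0, 0, 0, 0, 0, 0, 1], [0, 0, 0, 0, 0, 0, 1], [0, 0, 0, 0, 0, 0, 1]]}}

```text
t: 27.3
tool_pos: [0.4294, -0.1824, 0.2425]
eef_rot: [-3.139, -0.001, 1.624]
ft_force: [-0.0, 0.4, -1.8]
opening: 0.331
finger_force: 79.9
```

```bash
cat >> h.py <<'E'
def st():
    o=env.get_obs(); print('t',round(o['t'],2),'tcp',np.round(o['tool_pos'],4),'rot',np.round(o['eef_rot'],3),'F',np.round(o['ft_force'],1),'op',round(o['opening'],3),'ff',np.round(o['finger_force'],1),'q',o['joint_pos'].round(2))
    open('log.txt','a').write(' '.join(f'{v:.5f}' for v in [*o['joint_pos'],*o['tool_pos'],*o['eef_rot']])+'\n'); return o
E
python3 - <<'E'
from h import *
st(); p=shot('wrist','w13'); P=pts(p)
m=env.masks_of('driver_mid',p); M=pts(p,m[0]['pixels']); print(m[0]['confidence'],rect(M))
s=shot('side','side2'); cv2.imwrite('pics/x2.png',np.hstack([p['color'][:,100:540],s['color'][150:450,200:520][:, :, :].repeat(1,0)[:480] if False else cv2.resize(s['color'][180:480,220:445],(360,480))]))
E
```

```text
t 27.3 tcp [ 0.4294 -0.1824  0.2425] rot [-3.139e+00 -1.000e-03  1.624e+00] F [-0.   0.4 -1.8] op 0.331 ff 79.9 q [ 0.35  0.47 -0.07  2.01  0.05  0.66  0.3 ]
0.62 (array([ 0.4216, -0.238 ]), array([394.5,  73.3]), -86.8)
```

View pics/x2.png

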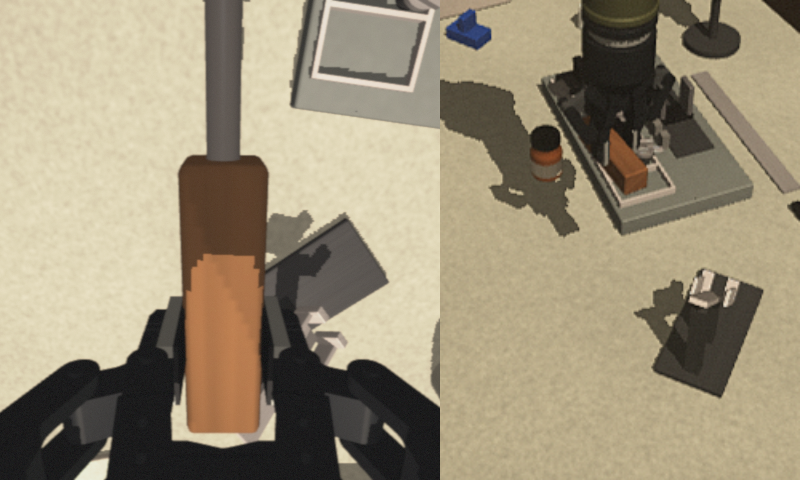

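```bash
cat > rest.py <<'E'
from h import *
def rest(Pl,psi=None):
    B=np.vstack([box(P,.40,.63,-.41,-.20,.006,.022) for P in Pl]); print('base',len(B),rect(B))
    U=np.vstack([box(P,.40,.60,-.40,-.22,.03,.17) for P in Pl])
    psi=np.radians(psi if psi else rect(B)[2]); f=np.array([np.cos(psi),np.sin(psi),0]); n=f*.7071+[0,0,.7071]; d=f*.7071-[0,0,.7071]; l=np.array([-f[1],f[0],0])
    O=np.array([.4914,-.3073,.115]); q=np.c_[(U-O)@d,(U-O)@l,(U-O)@n]*1000
    k=(abs(q[:,0])<75)&(abs(q[:,1])<30); q=q[k]
    h,e=np.histogram(q[:,2],np.arange(-40,30,2)); print('n hist',[(int(a),int(b)) for a,b in zip(e,h) if b>8])
    m=e[np.argmax(h)]+1; F=q[abs(q[:,2]-m)<3]; print('floor n',np.median(F[:,2]).round(1),'d',np.percentile(F[:,0],[.5,99.5]).round(1),'l',np.percentile(F[:,1],[1,99]).round(1))
    for a in range(-60,70,10):
        s=q[(q[:,0]>=a)&(q[:,0]<a+10)]; 
        if len(s)>5: print(a,len(s),'n',np.percentile(s[:,2],[5,50,95]).round(0),'l',np.percentile(s[:,1],[2,98]).round(1), 'l high',np.percentile(s[s[:,2]>m+8][:,1],[2,98]).round(1) if (s[:,2]>m+8).sum()>5 else '')
E
python3 - <<'E'
from rest import *
P=pts(shot('wrist')); rest([P]); T=pts(shot('top')); S=pts(shot('side')); rest([T]); rest([S])
# handle top relative to tool
B=P[(abs(P[:,0]-.4294)<.02)&(P[:,1]>-.22)&(P[:,1]<-.12)&(P[:,2]>.2)&(P[:,2]<.28)]; print('handle top z',np.percentile(B[:,2],[10,50,90]).round(4),B[:,1].min(), 'xmed',np.median(B[:,0]))
E
```

```text
base 7001 (array([ 0.5334, -0.2699]), array([112.9,  86. ]), 39.1)
n hist [(-16, 13), (-14, 53), (-12, 87), (-10, 724), (-8, 104), (-6, 52), (-4, 84), (-2, 80), (0, 80), (2, 119), (4, 225), (6, 66), (8, 59), (10, 71), (12, 214)]
floor n -8.9 d [-62.1  54.7] l [-16.2  24.4]
-60 136 n [-10.  -9.  -8.] l [-8.4  6.3] l high 
-50 102 n [-10.  -9.  -8.] l [-8.8  0.5] l high 
-40 199 n [-10.  -9.  -8.] l [-8.6  8.2] l high 
-30 103 n [-12.  -9.  -8.] l [-7.2 11.8] l high 
-20 8 n [-31. -22. -14.] l [ 1.3 11.5] l high 
-10 12 n [-39. -35. -32.] l [-1.7  1.5] l high 
20 14 n [1. 5. 6.] l [-19.5 -15.4] l high [-19.5 -15.4]
30 252 n [-9.  2.  6.] l [-19.5  24.4] l high [-19.9  24.4]
40 799 n [-11.   1.  13.] l [-19.1  24.5] l high [-19.6  24.7]
50 360 n [-12.   9.  14.] l [-19.   24.7] l high [-19.5  24.5]
60 16 n [-50. -44. -41.] l [ 8.2 11.4] l high 
base 259 (array([ 0.5216, -0.2486]), array([216.8,  94.9]), 9.2)
n hist []
  return _methods._mean(a, axis=axis, dtype=dtype,
  ret = ret.dtype.type(ret / rcount)
Traceback (most recent call last):
  File "rest.py", line 9, in rest
    m=e[np.argmax(h)]+1; F=q[abs(q[:,2]-m)<3]; print('floor n',np.median(F[:,2]).round(1),'d',np.percentile(F[:,0],[.5,99.5]).round(1),'l',np.percentile(F[:,1],[1,99]).round(1))
                                                                                              ~~~~~~~~~~~~~^^^^^^^^^^^^^^^^^^
IndexError: index -1 is out of bounds for axis 0 with size 0
```

Run:
```python
from h import *
P=pts(shot('wrist')); psi=np.radians(39.1); f=np.array([np.cos(psi),np.sin(psi),0]); n=f*.7071+[0,0,.7071]; d=f*.7071-[0,0,.7071]; l=np.array([-f[1],f[0],0]); O=np.array([.4914,-.3073,.115])
U=box(P,.40,.60,-.40,-.22,.03,.17); q=np.c_[(U-O)@d,(U-O)@l,(U-O)@n]*1000
a=q[(abs(q[:,2]-13)<2)&(abs(q[:,1])<30)]; print('stop top d',np.percentile(a[:,0],[1,10,50,90,99]).round(1),'l',np.percentile(a[:,1],[1,25,50,75,99]).round(1))
h,e=np.histogram(a[:,1],np.arange(-24,30,2)); print(list(zip(e.astype(int),h)))
a=q[(abs(q[:,2]-5)<1.5)&(abs(q[:,1])<30)]; print('wall top d',np.percentile(a[:,0],[1,10,50,90,99]).round(1)); h,e=np.histogram(a[:,1],np.arange(-24,30,2)); print(list(zip(e.astype(int),h)))
a=q[(abs(q[:,2]+9)<1.5)&(q[:,0]<0)&(abs(q[:,1])<20)]; print('floor upper d',np.percentile(a[:,0],[0,.5,1,5]).round(1),np.percentile(a[:,1],[1,99]))
h,e=np.histogram(a[:,1],np.arange(-14,16,2)); print(list(zip(e.astype(int),h)))
for s in(-1,1):
    pass
B=P[(abs(P[:,0]-.4294)<.02)&(P[:,1]>-.26)&(P[:,1]<-.12)&(P[:,2]>.2)&(P[:,2]<.28)]; print('handle top z',np.percentile(B[:,2],[10,50,90]).round(4),'y',np.percentile(B[:,1],[.5,99.5]), 'xmed',np.median(B[:,0]))
B=P[(abs(P[:,0]-.4294)<.03)&(P[:,1]>-.20)&(P[:,1]<.0)&(P[:,2]>.21)&(P[:,2]<.28)]
for y in np.arange(-.19,-.02,.02):
    b=B[abs(B[:,1]-y)<.005]; 
    if len(b)>3: print(y.round(2),len(b),np.percentile(b[:,0],[2,98]).round(4),np.percentile(b[:,2],[50,95]).round(4))
```

```text
stop top d [47.5 48.1 51.  54.6 55.8] l [-19.7 -12.6  10.3  18.   24.4]
[(np.int64(-24), np.int64(0)), (np.int64(-22), np.int64(2)), (np.int64(-20), np.int64(16)), (np.int64(-18), np.int64(16)), (np.int64(-16), np.int64(20)), (np.int64(-14), np.int64(15)), (np.int64(-12), np.int64(14)), (np.int64(-10), np.int64(21)), (np.int64(-8), np.int64(23)), (np.int64(-6), np.int64(0)), (np.int64(-4), np.int64(0)), (np.int64(-2), np.int64(0)), (np.int64(0), np.int64(0)), (np.int64(2), np.int64(0)), (np.int64(4), np.int64(0)), (np.int64(6), np.int64(0)), (np.int64(8), np.int64(0)), (np.int64(10), np.int64(11)), (np.int64(12), np.int64(14)), (np.int64(14), np.int64(21)), (np.int64(16), np.int64(19)), (np.int64(18), np.int64(16)), (np.int64(20), np.int64(19)), (np.int64(22), np.int64(19)), (np.int64(24), np.int64(10)), (np.int64(26), np.int64(0))]
wall top d [28.3 32.6 42.9 50.  55. ]
[(np.int64(-24), np.int64(0)), (np.int64(-22), np.int64(10)), (np.int64(-20), np.int64(40)), (np.int64(-18), np.int64(41)), (np.int64(-16), np.int64(32)), (np.int64(-14), np.int64(4)), (np.int64(-12), np.int64(4)), (n
[... 716 characters left out ...]
(-8), np.int64(95)), (np.int64(-6), np.int64(76)), (np.int64(-4), np.int64(78)), (np.int64(-2), np.int64(66)), (np.int64(0), np.int64(46)), (np.int64(2), np.int64(40)), (np.int64(4), np.int64(34)), (np.int64(6), np.int64(32)), (np.int64(8), np.int64(20)), (np.int64(10), np.int64(19)), (np.int64(12), np.int64(0))]
handle top z [0.256  0.257  0.2586] y [-0.22728024 -0.1203026 ] xmed 0.4278165090949057
-0.19 2213 [0.4144 0.4441] [0.2572 0.2794]
-0.17 4463 [0.4081 0.4547] [0.2576 0.2786]
-0.15 2329 [0.4126 0.441 ] [0.257  0.2579]
-0.13 2660 [0.4115 0.4399] [0.257 0.258]
-0.11 1040 [0.419  0.4302] [0.2472 0.2487]
-0.09 1223 [0.4179 0.4292] [0.2471 0.2486]
-0.07 472 [0.4168 0.4284] [0.247  0.2487]
```

>>> {"name": "send_rows", "arguments": {"steps": [[1.6, -1.2, 0, 0, 0, -0.135, 1], [1.6, -1.2, 0, 0, 0, -0.135, 1], [1.6, -1.2, 0, 0, 0, -0.135, 1], [1.6, -1.2, 0, 0, 0, -0.135, 1], [1.6, -1.2, 0, 0, 0, -0.135, 1], [1.6, -1.2, 0, 0, 0, -0.135, 1], [1.5, -1.1, 0, 0, 0, -0.134, 1], [0, 0, 0, 0, 0, 0, 1], [0, 0, 0, 0, 0, 0, 1]]}}

```text
t: 28.55
tool_pos: [0.5411, -0.2652, 0.2424]
eef_rot: [-3.139, 0.001, 0.682]
ft_force: [-0.4, 0.3, -1.8]
opening: 0.331
finger_force: 79.9
```

```bash
python3 -c "
from h import *
st()"
```

```text
t 28.55 tcp [ 0.5411 -0.2652  0.2424] rot [-3.139e+00  1.000e-03  6.820e-01] F [-0.4  0.3 -1.8] op 0.331 ff 79.9 q [ 0.26  0.65  0.22  1.63 -0.17  0.88 -0.35]
```

>>> {"name": "send_rows", "arguments": {"steps": [[0, 0, 0, -0.083, 0.101, 0, 1], [0, 0, 0, -0.083, 0.101, 0, 1], [0, 0, 0, -0.083, 0.101, 0, 1], [0, 0, 0, 0, 0, 0, 1], [0, 0, 0, 0, 0, 0, 1]]}}

```text
t: 29.05
tool_pos: [0.5413, -0.2645, 0.2424]
eef_rot: [3.142, 0.391, 0.683]
ft_force: [-0.1, -0.4, -1.8]
opening: 0.327
finger_force: 79.9
```

```bash
python3 -c "
from h import *
st()"
```

```text
t 29.05 tcp [ 0.5413 -0.2645  0.2424] rot [3.142 0.391 0.683] F [-0.1 -0.4 -1.8] op 0.327 ff 79.9 q [ 0.01  0.79  0.41  1.46  0.05  1.14 -0.58]
```

>>> {"name": "send_rows", "arguments": {"steps": [[0, 0, 0, -0.083, 0.101, 0, 1], [0, 0, 0, -0.083, 0.101, 0, 1], [0, 0, 0, -0.083, 0.101, 0, 1], [0, 0, 0, 0, 0, 0, 1], [0, 0, 0, 0, 0, 0, 1]]}}

```text
t: 29.55
tool_pos: [0.5405, -0.267, 0.2434]
eef_rot: [3.135, 0.782, 0.675]
ft_force: [-1.1, -0.7, -0.1]
opening: 0.329
finger_force: 79.9
```

Run:
```python
from h import *
o=st(); M=R.from_euler('xyz',o['eef_rot']).as_matrix(); print('x',M[:,0].round(3),'y',M[:,1].round(3),'z',M[:,2].round(3),'want x [.549 .446 -.707] z [-.549 -.446 -.707]')
Rt=np.c_[[.5487,.446,-.7071],np.cross([-.5487,-.446,-.7071],[.5487,.446,-.7071]),[-.5487,-.446,-.7071]]
print('rv needed',R.from_matrix(Rt@M.T).as_rotvec().round(3))
s=shot('side','side3')
```

```text
t 29.55 tcp [ 0.5405 -0.267   0.2434] rot [3.135 0.782 0.675] F [-1.1 -0.7 -0.1] op 0.329 ff 79.9 q [-0.12  0.99  0.52  1.29  0.19  1.42 -0.68]
x [ 0.554  0.444 -0.705] y [ 0.629 -0.778  0.005] z [-0.546 -0.446 -0.709] want x [.549 .446 -.707] z [-.549 -.446 -.707]
rv needed [0.001 0.006 0.003]
```

>>> {"name": "send_rows", "arguments": {"steps": [[-0.8, -0.6, -2.3, 0, 0.002, 0, 1], [-0.8, -0.6, -2.3, 0, 0.002, 0, 1], [-0.7, -0.55, -2.15, 0, 0.002, 0.003, 1], [0, 0, 0, 0, 0, 0, 1], [0, 0, 0, 0, 0, 0, 1], [0, 0, 0, 0, 0, 0, 1]]}}

```text
t: 30.2
tool_pos: [0.5197, -0.2841, 0.178]
eef_rot: [3.135, 0.786, 0.679]
ft_force: [1.0, -0.1, -2.0]
opening: 0.33
finger_force: 79.9
```

```bash
cat >> h.py <<'E'
_p=np.radians(39.1); _f=np.array([np.cos(_p),np.sin(_p),0]); RN=_f*.7071+[0,0,.7071]; RD=_f*.7071-[0,0,.7071]; RL=np.array([-_f[1],_f[0],0]); SEAT=np.array([.4893,-.3064,.1245])
def rq(P): return np.c_[(P-SEAT)@RD,(P-SEAT)@RL,(P-SEAT)@RN]*1000
E
python3 - <<'E'
from h import *
o=st(); print('tcp rest frame (want -12,-1.2(bias),61)',rq(o['tool_pos'][None]).round(1)); p=shot('wrist','w14'); P=pts(p); q=rq(P)
k=(abs(q[:,0])<160)&(abs(q[:,1])<40)&(q[:,2]>-30)&(q[:,2]<90); q=q[k]
for a in range(-60,150,15):
    s=q[(q[:,0]>=a)&(q[:,0]<a+15)]; H=s[(s[:,2]>50)&(s[:,2]<85)]; L=s[s[:,2]<25]
    print(a,'driver',len(H),np.percentile(H[:,1],[2,98]).round(1) if len(H)>9 else '',np.percentile(H[:,2],[50]).round(1) if len(H)>9 else '','rest',len(L),np.percentile(L[:,1],[2,98]).round(1) if len(L)>9 else '',np.percentile(L[:,2],[5,95]).round(1) if len(L)>9 else '')
s=shot('side'); cv2.imwrite('pics/x3.png',np.hstack([p['color'][:,100:540],cv2.resize(s['color'][180:480,220:445],(360,480))]))
E
```

```text
t 30.2 tcp [ 0.5197 -0.2841  0.178 ] rot [3.135 0.786 0.679] F [ 1.  -0.1 -2. ] op 0.33 ff 79.9 q [-0.11  1.05  0.51  1.39  0.19  1.26 -0.72]
tcp rest frame (want -12,-1.2(bias),61) [[-11.2  -1.8  64.4]]
-60 driver 1783 [-15.3  12.8] [78.] rest 0  
-45 driver 2363 [-15.4  12.9] [78.] rest 0  
-30 driver 2573 [-15.3  12.6] [78.1] rest 0  
-15 driver 4329 [-27.2  24.6] [78.1] rest 0  
0 driver 3170 [-15.5  12.9] [78.] rest 0  
15 driver 3505 [-15.5  12.8] [77.9] rest 0  
30 driver 3909 [-15.6  12.8] [77.9] rest 159 [-22.5  21.8] [-16.9   0.1]
45 driver 3113 [-14.9  12.1] [75.9] rest 1110 [-22.7  21.4] [-14.9   8.1]
60 driver 1661 [-7.1  4.2] [68.] rest 514 [-22.1  21. ] [-12.9   8.3]
75 driver 1845 [-7.2  4.1] [68.] rest 0  
90 driver 1305 [-7.3  4.3] [67.9] rest 0  
105 driver 0   rest 0  
120 driver 0   rest 0  
135 driver 0   rest 0
```

View pics/x3.png

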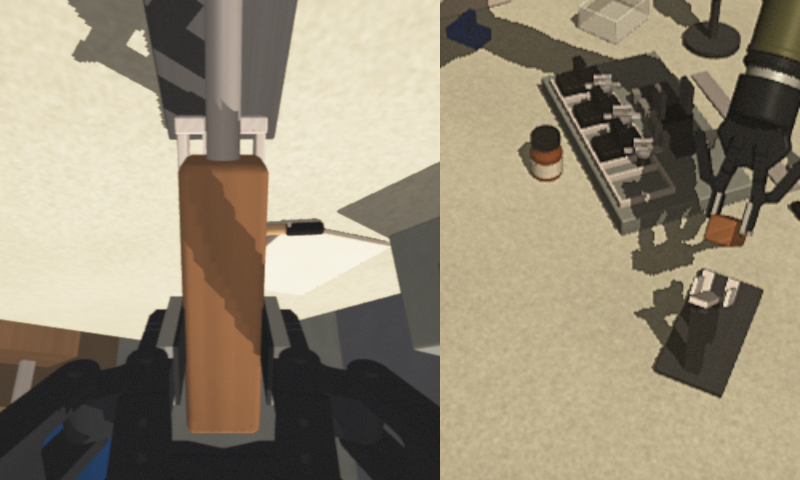

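>>> {"name": "send_rows", "arguments": {"steps": [[-0.9, -0.65, -1.1, 0, 0, 0, 1], [-0.9, -0.7, -1.1, 0, 0, 0, 1], [-0.7, -0.55, -0.9, 0, 0, 0, 1], [-0.5, -0.4, -0.65, 0, 0, 0, 1], [-0.3, -0.25, -0.4, 0, 0, 0, 1], [-0.15, -0.15, -0.2, 0, 0, 0, 1], [0, 0, 0, 0, 0, 0, 1], [0, 0, 0, 0, 0, 0, 1]]}}

```text
t: 31.1
tool_pos: [0.485, -0.3101, 0.1326]
eef_rot: [3.138, 0.788, 0.683]
ft_force: [0.8, 0.8, -0.4]
opening: 0.328
finger_force: 80.1
```

Run:
```python
from h import *
o=st(); print('tcp rest frame (want -11,-1,2)',rq(o['tool_pos'][None]).round(1)); p=shot('wrist','w15'); P=pts(p); q=rq(P)
k=(abs(q[:,0])<160)&(abs(q[:,1])<40)&(q[:,2]>-30)&(q[:,2]<30); q=q[k]
for a in range(-60,70,15):
    s=q[(q[:,0]>=a)&(q[:,0]<a+15)&(q[:,2]>0)]; 
    if len(s)>9: print(a,len(s),np.percentile(s[:,1],[2,98]).round(1),np.percentile(s[:,2],[5,50,95]).round(1))
```

```text
t 31.1 tcp [ 0.485  -0.3101  0.1326] rot [3.138 0.788 0.683] F [ 0.8  0.8 -0.4] op 0.328 ff 80.1 q [-0.07  1.08  0.51  1.5   0.21  1.11 -0.74]
tcp rest frame (want -11,-1,2) [[-9.7 -0.1  1.7]]
-60 1560 [-13.7  14.5] [14.1 15.2 16.1]
-45 2326 [-13.8  14.6] [14.1 15.3 16.2]
-30 2649 [-13.6  14.4] [14.3 15.3 17. ]
-15 4340 [-26.1  27. ] [12.1 15.5 27.7]
0 4229 [-19.3  19.9] [11.3 15.4 26.3]
15 3545 [-14.2  15.1] [13.4 15.2 16.2]
30 3974 [-14.5  15. ] [13.4 15.2 16.3]
45 4477 [-21.   19.7] [ 2.8  9.9 15.9]
60 2682 [-21.3  20.2] [2.4 6.  8. ]
```

>>> {"name": "send_rows", "arguments": {"steps": [[0, 0, 0, 0, 0, 0, 0.6], [0, 0, 0, 0, 0, 0, 0.4], [0, 0, 0, 0, 0, 0, 0.2], [0, 0, 0, 0, 0, 0, 0], [0, 0, 0, 0, 0, 0, 0], [0.8, 0.6, 1, 0, 0, 0, 0], [1.6, 1.3, 2, 0, 0, 0, 0], [2, 1.7, 2.7, 0, 0, 0, 0], [0, 0, 3, 0, 0, 0, 0], [0, 0, 0, 0, 0, 0, 0], [0, 0, 0, 0, 0, 0, 0]]}}

```text
t: 32.25
tool_pos: [0.5282, -0.2744, 0.2198]
eef_rot: [3.138, 0.788, 0.682]
ft_force: [-0.6, -0.1, -1.0]
opening: 0.999
finger_force: 0.0
```

Run:
```python
from h import *
o=st(); p=shot('wrist','w16'); P=pts(p); q=rq(P)
k=(abs(q[:,0])<160)&(abs(q[:,1])<40)&(q[:,2]>-30)&(q[:,2]<30); q=q[k]
h=q[(q[:,2]>11)&(q[:,2]<19)&(abs(q[:,1])<16)]; print('handle top n',np.percentile(h[:,2],[5,50,95]),'d',np.percentile(h[:,0],[.5,99.5]),'l',np.percentile(h[:,1],[1,99]))
A=np.c_[h[:,0],np.ones(len(h))]; print('slope n/d',np.linalg.lstsq(A,h[:,2],rcond=None)[0])
```

```text
t 32.25 tcp [ 0.5282 -0.2744  0.2198] rot [3.138 0.788 0.682] F [-0.6 -0.1 -1. ] op 0.999 ff 0.0 q [-0.12  1.01  0.52  1.34  0.2   1.35 -0.69]
handle top n [13.67557055 15.2230896  16.38364344] d [-52.57935931  54.80963652] l [-14.24850651  15.04583897]
slope n/d [-1.34636571e-03  1.51575625e+01]
```

>>> {"name": "send_rows", "arguments": {"steps": [[0, 0, 3, 0.09, -0.1108, 0, 0], [0, 0, 3, 0.09, -0.1108, 0, 0], [-1, -0.6, 2, 0.09, -0.1108, 0, 0], [-1, -0.6, 0, 0.09, -0.1108, 0, 0], [-1, -0.6, 0, 0.09, -0.1108, 0, 0], [-1, -0.6, 0, 0.09, -0.1108, 0, 0], [0, 0, 0, 0, 0, 0, 0], [0, 0, 0, 0, 0, 0, 0]]}}

```text
t: 33.1
tool_pos: [0.4858, -0.2998, 0.2986]
eef_rot: [3.141, -0.066, 0.677]
ft_force: [-0.2, 1.1, -0.1]
opening: 0.997
finger_force: 0.0
```

```bash
python3 -c "
from h import *
st()"
```

```text
t 33.1 tcp [ 0.4858 -0.2998  0.2986] rot [ 3.141 -0.066  0.677] F [-0.2  1.1 -0.1] op 0.997 ff 0.0 q [ 0.38  0.54  0.22  1.68 -0.22  0.93 -0.2 ]
```

>>> {"name": "send_rows", "arguments": {"steps": [[-1, -0.6, 0, 0.09, -0.1108, 0, 0], [-1, -0.6, 0, 0.09, -0.1108, 0, 0], [-1, -1, 0, 0.09, -0.1108, 0, 0], [-0.8, -1, 0, 0.09, -0.1108, 0, 0], [0, 0, 0, 0.09, -0.1108, 0, 0], [0, 0, 0, 0, 0, 0, 0], [0, 0, 0, 0, 0, 0, 0]]}}

```text
t: 33.8
tool_pos: [0.451, -0.3289, 0.2983]
eef_rot: [-3.141, -0.781, 0.682]
ft_force: [0.9, 1.1, 0.8]
opening: 0.994
finger_force: 0.0
```

Run:
```python
from h import *
o=st(); M=R.from_euler('xyz',o['eef_rot']).as_matrix(); Z=RD; 
for X in (RN,):
    Rt=np.c_[X,np.cross(Z,X),Z]; print('rv needed',R.from_matrix(Rt@M.T).as_rotvec().round(3))
print('x',M[:,0].round(2),'z',M[:,2].round(2))
```

```text
t 33.8 tcp [ 0.451  -0.3289  0.2983] rot [-3.141 -0.781  0.682] F [0.9 1.1 0.8] op 0.994 ff 0.0 q [ 1.12  0.63 -0.24  1.83 -0.84  0.93  0.64]
rv needed [ 0.002 -0.004 -0.   ]
x [0.55 0.45 0.7 ] z [ 0.55  0.44 -0.71]
```

>>> {"name": "send_rows", "arguments": {"steps": [[-0.4, -0.75, -3, 0, 0, 0, 0], [-0.4, -0.8, -4, 0, -0.004, 0, 0], [0, 0, -4.4, 0, 0, 0, 0], [0, 0, 0, 0, 0, 0, 0], [0, 0, 0, 0, 0, 0, 0], [0, 0, 0, 0, 0, 0, 0]]}}

```text
t: 34.4
tool_pos: [0.4447, -0.3449, 0.1882]
eef_rot: [3.128, -0.785, 0.694]
ft_force: [0.2, 0.1, 0.3]
opening: 1.001
finger_force: 0.0
```

Run:
```python
from h import *
o=st(); print(rq(o['tool_pos'][None]).round(1)); p=shot('wrist','w17'); P=pts(p); q=rq(P)
h=q[(q[:,2]>11)&(q[:,2]<19)&(abs(q[:,1])<18)&(q[:,0]<60)&(q[:,0]>-60)]; print(len(h),np.percentile(h[:,0],[.5,99.5]),'l',np.percentile(h[:,1],[1,99]))
M=R.from_euler('xyz',o['eef_rot']).as_matrix(); print(R.from_matrix(np.c_[RN,np.cross(RD,RN),RD]@M.T).as_rotvec().round(3))
```

```text
t 34.4 tcp [ 0.4447 -0.3449  0.1882] rot [ 3.128 -0.785  0.694] F [0.2 0.1 0.3] op 1.001 ff 0.0 q [ 1.17  0.82 -0.29  1.88 -0.91  0.76  0.85]
[[-86.7  -1.7   3.4]]
3136 [-55.30539561  50.47702671] l [-13.71820807  15.11334936]
[ 0.008  0.005 -0.002]
```

>>> {"name": "send_rows", "arguments": {"steps": [[1.1, 1, -1.6, 0, 0, 0, 0], [1.3, 1.1, -1.75, 0, 0, 0, 0], [1.2, 1, -1.6, 0, 0, 0, 0], [0.73, 0.6, -0.95, 0.005, 0.005, 0, 0], [0, 0, 0, 0, 0, 0, 0.2], [0, 0, 0, 0, 0, 0, 0.4], [0, 0, 0, 0, 0, 0, 0.5]]}}

```text
t: 35.15
tool_pos: [0.4854, -0.31, 0.127]
eef_rot: [3.141, -0.782, 0.68]
ft_force: [-0.4, -1.0, -1.2]
opening: 0.516
finger_force: 0.0
```

Run:
```python
from h import *
o=st(); print(rq(o['tool_pos'][None]).round(1))
```

```text
t 35.15 tcp [ 0.4854 -0.31    0.127 ] rot [ 3.141 -0.782  0.68 ] F [-0.4 -1.  -1.2] op 0.516 ff 0.0 q [ 1.16  0.94 -0.43  1.92 -0.96  0.54  0.89]
[[-5.6 -0.3 -2. ]]
```

>>> {"name": "send_rows", "arguments": {"steps": [[0.15, 0.12, 0.18, 0, 0, 0, 0.5], [0, 0, 0, 0, 0, 0, 0.5], [0, 0, 0, 0, 0, 0, 1], [0, 0, 0, 0, 0, 0, 1], [0, 0, 0, 0, 0, 0, 1], [0, 0, 0, 0, 0, 0, 1], [0.5, 0.45, 0.7, 0, 0, 0, 1], [1.1, 0.9, 1.4, 0, 0, 0, 1], [1.6, 1.35, 2.1, 0, 0, 0, 1], [1, 1, 4, 0, 0, 0, 1], [0, 0, 4, 0, 0, 0, 1], [0, 0, 0, 0, 0, 0, 1]], "force": 90}}

```text
t: 36.35
tool_pos: [0.5318, -0.2696, 0.2554]
eef_rot: [3.132, -0.785, 0.69]
ft_force: [-0.1, -0.6, -2.9]
opening: 0.34
finger_force: 89.2
```

Run:
```python
from h import *
o=st(); p=shot('wrist','w18'); s=shot('side'); cv2.imwrite('pics/x4.png',np.hstack([p['color'][:,100:540],cv2.resize(s['color'][180:480,220:445],(360,480))]))
```

```text
t 36.35 tcp [ 0.5318 -0.2696  0.2554] rot [ 3.132 -0.785  0.69 ] F [-0.1 -0.6 -2.9] op 0.34 ff 89.2 q [ 1.03  0.71 -0.4   1.88 -0.91  0.68  0.61]
```

View pics/x4.png

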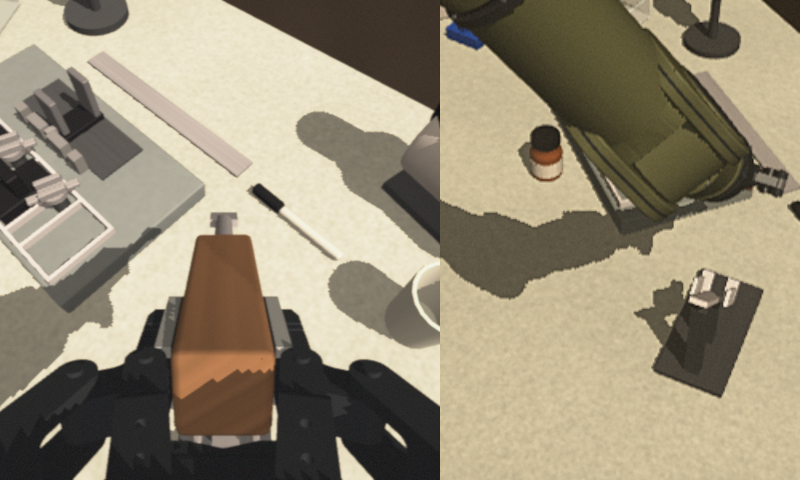

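>>> {"name": "send_rows", "arguments": {"steps": [[0, 0.5, 1, -0.0825, 0.1015, 0, 1], [0, 0.5, 1, -0.0825, 0.1015, 0, 1], [0, 0.5, 1, -0.0825, 0.1015, 0, 1], [0, 0.5, 1, -0.0825, 0.1015, 0, 1], [0, 0.5, 0.5, -0.0825, 0.1015, 0, 1], [0, 0.5, 0, -0.0825, 0.1015, 0, 1], [0.3, 2.5, 0, 0, 0, 0.06, 1], [0.3, 3.5, 0, 0, 0, 0.06, 1], [0.4, 4, 0, 0, 0, 0.06, 1], [0.5, 4, 0, 0, 0, 0.06, 1], [0.5, 3.5, 0, 0, 0, 0.06, 1], [0.5, 3, 0, 0, 0, 0.06, 1]]}}

```text
t: 37.65
tool_pos: [0.5527, -0.0327, 0.2928]
eef_rot: [-3.137, 0.003, 1.044]
ft_force: [1.0, -0.8, -2.1]
opening: 0.342
finger_force: 89.5
```

>>> {"name": "send_rows", "arguments": {"steps": [[0.5, 2, 0, 0, 0, 0.06, 1], [0, 0, 0, 0, 0, 0.06, 1], [0, 0, 0, 0, 0, 0, 1], [0, 0, 0, 0, 0, 0, 1], [0, 0, 0, 0, 0, 0, 1]]}}

```text
t: 38.15
tool_pos: [0.5587, -0.0168, 0.2946]
eef_rot: [-3.141, 0.002, 1.157]
ft_force: [-0.2, 0.2, -1.3]
opening: 0.345
finger_force: 89.5
```

```bash
cat > blade.py <<'E'
from h import *
def blade(P,o):
    """shaft/blade/handle of vertical driver: axis points, tilt, blade tip & width direction (wrist cloud)"""
    t=np.array(o['tool_pos']); k=(np.hypot(P[:,0]-t[0],P[:,1]-t[1])<.035)&(P[:,2]>t[2]-.155)&(P[:,2]<t[2]-.03); A=P[k]; z=t[2]-A[:,2]
    for a in range(30,155,10):
        s=A[(z*1000>=a)&(z*1000<a+10)]
        if len(s)>8: print(a,len(s),'rel tcp',((s.mean(0)-t)[:2]*1000).round(1),rect(s)[1:])
    b=A[z>.122]
    if len(b)>10: print('blade',len(b),rect(b),'z min',b[:,2].min().round(4), 'tip below tcp',(t[2]-b[:,2].min()).round(4)); 
    return A
E
python3 - <<'E'
from blade import *
o=st(); p=shot('wrist','w19'); P=pts(p); blade(P,o); Q=uv(P)
for v in (-80,0,80):
    k=(abs(Q[:,0]+30)<34)&(abs(Q[:,1]-v)<22)&(P[:,2]>.067)&(P[:,2]<.08)
    if k.sum()>20: print(v,k.sum(),rect(P[k]))
cv2.imwrite('pics/x5.png',p['color'][:,100:540])
E
```

```text
t 38.15 tcp [ 0.5587 -0.0168  0.2946] rot [-3.141e+00  2.000e-03  1.157e+00] F [-0.2  0.2 -1.3] op 0.345 ff 89.5 q [-0.13  0.53  0.13  1.69 -0.08  0.93 -0.39]
30 450 rel tcp [ 4.5 13.8] (array([29.8,  3.5]), -22.9)
40 375 rel tcp [ 4.7 13.7] (array([29.7,  3.4]), -23.7)
50 301 rel tcp [ 4.5 13.8] (array([29.6,  3.2]), -24.0)
80 13 rel tcp [0.9 5.5] (array([4.9, 1. ]), -21.1)
90 74 rel tcp [0.6 4.8] (array([10.9,  4.2]), -19.8)
100 77 rel tcp [0.6 4.5] (array([11.7,  5.1]), -23.1)
110 69 rel tcp [0.6 4.6] (array([11. ,  3.8]), -26.1)
120 128 rel tcp [-0.1  2.4] (array([20. ,  8.7]), -23.6)
130 98 rel tcp [-1.   2.5] (array([19.6,  9. ]), -23.3)
140 77 rel tcp [-0.4  2.9] (array([19.6,  0.8]), -22.6)
blade 288 (array([ 0.558 , -0.0151]), array([20.,  9.]), -23.3) z min 0.1457 tip below tcp 0.1489
-80 430 (array([ 0.5619, -0.0141]), array([27.3, 21.7]), -23.4)
0 484 (array([0.5599, 0.0704]), array([48.2, 23.9]), -31.0)
80 373 (array([0.5733, 0.1422]), array([28.1, 16.6]), -22.1)
```

View pics/x5.png

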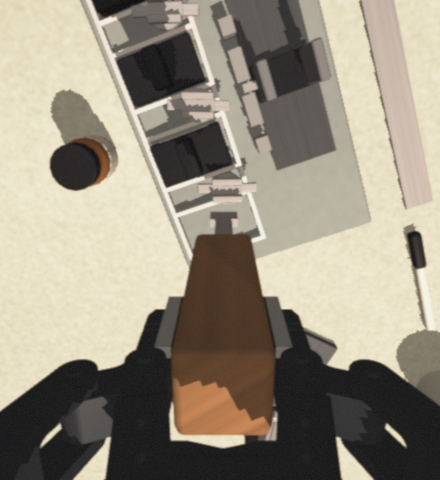

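>>> {"name": "send_rows", "arguments": {"steps": [[0.47, 0.24, -2, 0, 0, 0, 1], [0, 0, -2, 0, 0, 0, 1], [0, 0, -1.5, 0, 0, 0, 1], [0, 0, 0, 0, 0, 0, 1], [0, 0, 0, 0, 0, 0, 1], [0, 0, 0, 0, 0, 0, 1]]}}

```text
t: 38.8
tool_pos: [0.5645, -0.0134, 0.2411]
eef_rot: [3.14, 0.0, 1.159]
ft_force: [0.3, -1.0, -1.0]
opening: 0.34
finger_force: 89.4
```

Run:
```python
from blade import *
o=st(); p=shot('wrist','w20'); P=pts(p); t=o['tool_pos']
b=P[(np.hypot(P[:,0]-t[0],P[:,1]-t[1])<.02)&(P[:,2]>t[2]-.152)&(P[:,2]<t[2]-.125)]; print('blade',len(b),rect(b),'tip z',b[:,2].min().round(4),'rel',((b[b[:,2]<t[2]-.138].mean(0)-t)*1000).round(1))
L=P[(np.hypot(P[:,0]-.562,P[:,1]+.0145)<.02)&(P[:,2]>.067)&(P[:,2]<.078)]; print('lips',len(L),rect(L))
print('tcp',t, 'need tcp (.5634,-.0144)')
```

```text
t 38.8 tcp [ 0.5645 -0.0134  0.2411] rot [3.14  0.    1.159] F [ 0.3 -1.  -1. ] op 0.34 ff 89.4 q [-0.13  0.6   0.12  1.75 -0.09  0.8  -0.38]
blade 268 (array([ 0.5642, -0.0116]), array([19.9,  8.9]), -23.5) tip z 0.0915 rel [   0.2    2.9 -143.8]
lips 341 (array([ 0.5618, -0.0141]), array([27.4, 21.9]), -21.8)
tcp [ 0.56445907 -0.0133959   0.24106647] need tcp (.5634,-.0144)
```

>>> {"name": "send_rows", "arguments": {"steps": [[-0.1, -0.1, -0.6, 0, 0, 0, 1], [0, 0, -0.6, 0, 0, 0, 1], [0, 0, -0.5, 0, 0, 0, 1], [0, 0, -0.4, 0, 0, 0, 1], [0, 0, -0.3, 0, 0, 0, 1], [0, 0, -0.2, 0, 0, 0, 1], [0, 0, 0, 0, 0, 0, 1], [0, 0, 0, 0, 0, 0, 1]]}}

```text
t: 39.65
tool_pos: [0.5628, -0.0141, 0.2142]
eef_rot: [3.141, 0.001, 1.16]
ft_force: [-0.2, -0.6, -1.3]
opening: 0.346
finger_force: 89.4
```

Run:
```python
from blade import *
o=st(); t=o['tool_pos']; print('tip z est',t[2]-.149)
```

```text
t 39.65 tcp [ 0.5628 -0.0141  0.2142] rot [3.141e+00 1.000e-03 1.160e+00] F [-0.2 -0.6 -1.3] op 0.346 ff 89.4 q [-0.12  0.63  0.11  1.78 -0.09  0.73 -0.37]
tip z est 0.06517224474586689
```

>>> {"name": "send_rows", "arguments": {"steps": [[0, 0, 0, 0, 0, -0.13, 1], [0, 0, 0, 0, 0, -0.13, 1], [0, 0, 0, 0, 0, -0.13, 1], [0, 0, 0, 0, 0, -0.13, 1], [0, 0, 0, 0, 0, -0.13, 1], [0, 0, 0, 0, 0, -0.13, 1], [0, 0, 0, 0, 0, -0.13, 1], [0, 0, 0, 0, 0, -0.13, 1], [0, 0, 0, 0, 0, -0.13, 1], [0, 0, 0, 0, 0, -0.1, 1], [0, 0, 0, 0, 0, 0, 1], [0, 0, 0, 0, 0, 0, 1]]}}

```text
t: 40.85
tool_pos: [0.5629, -0.0135, 0.2143]
eef_rot: [-3.141, 0.001, -0.107]
ft_force: [-0.4, 1.4, -0.7]
opening: 0.34
finger_force: 89.7
```

Run:
```python
from blade import *
o=st(); print(o['ft_torque'].round(3))
```

```text
t 40.85 tcp [ 0.5629 -0.0135  0.2143] rot [-3.141e+00  1.000e-03 -1.070e-01] F [-0.4  1.4 -0.7] op 0.34 ff 89.7 q [-0.34  0.68  0.49  1.8  -0.43  0.78 -1.31]
[0.364 0.011 0.032]
```

>>> {"name": "send_rows", "arguments": {"steps": [[0, 0, 0, 0, 0, -0.08, 1], [0, 0, 0, 0, 0, -0.08, 1], [0, 0, 0, 0, 0, -0.06, 1], [0, 0, 0, 0, 0, 0, 1], [0, 0, 0, 0, 0, 0, 1]]}}

```text
t: 41.35
tool_pos: [0.5631, -0.0135, 0.2143]
eef_rot: [-3.14, 0.001, -0.327]
ft_force: [1.2, 1.7, 0.4]
opening: 0.337
finger_force: 89.8
```

Run:
```python
from blade import *
o=st(); print(o['ft_torque'].round(3))
```

```text
t 41.35 tcp [ 0.5631 -0.0135  0.2143] rot [-3.14e+00  1.00e-03 -3.27e-01] F [1.2 1.7 0.4] op 0.337 ff 89.8 q [-0.37  0.69  0.55  1.8  -0.49  0.79 -1.47]
[ 0.629 -0.117  0.078]
```

>>> {"name": "send_rows", "arguments": {"steps": [[0, 0, 0, 0, 0, -0.06, 1], [0, 0, 0, 0, 0, -0.06, 1], [0, 0, 0, 0, 0, 0, 1], [0, 0, 0, 0, 0, 0, 1]]}}

```text
t: 41.75
tool_pos: [0.5631, -0.0135, 0.2143]
eef_rot: [-3.141, 0.001, -0.446]
ft_force: [0.9, 1.8, -0.0]
opening: 0.343
finger_force: 90.1
```

Run:
```python
from blade import *
o=st(); print(o['ft_torque'].round(3)); p=shot('wrist'); P=pts(p)
L=P[(np.hypot(P[:,0]-.562,P[:,1]+.0145)<.032)&(P[:,2]>.058)&(P[:,2]<.078)]; print('lips+wing',len(L),rect(L))
W=P[(np.hypot(P[:,0]-.562,P[:,1]+.0145)<.032)&(P[:,2]>.0585)&(P[:,2]<.0645)]; print('wing',len(W),rect(W))
t=o['tool_pos'];b=P[(np.hypot(P[:,0]-t[0],P[:,1]-t[1])<.02)&(P[:,2]>.0765)&(P[:,2]<t[2]-.122)]; print('blade',len(b),rect(b))
```

```text
t 41.75 tcp [ 0.5631 -0.0135  0.2143] rot [-3.141e+00  1.000e-03 -4.460e-01] F [ 0.9  1.8 -0. ] op 0.343 ff 90.1 q [-0.39  0.7   0.59  1.8  -0.52  0.8  -1.56]
[ 0.729 -0.255  0.621]
lips+wing 1276 (array([ 0.563 , -0.0148]), array([54.2, 28.2]), 65.4)
wing 643 (array([ 0.563 , -0.0148]), array([54.2, 28.2]), 65.4)
blade 198 (array([ 0.5637, -0.015 ]), array([19.6,  9. ]), 65.6)
```

>>> {"name": "send_rows", "arguments": {"steps": [[0, 0, 0, 0, 0, 0.1, 1], [0, 0, 0, 0, 0, 0, 1], [0, 0, 1.5, 0, 0, 0, 1], [0, 0, 2.5, 0, 0, 0.1, 1], [0.1, 1, 0, 0, 0, 0.14, 1], [0.1, 1.2, 0, 0, 0, 0.14, 1], [0.1, 1.2, 0, 0, 0, 0.14, 1], [0.1, 1.2, 0, 0, 0, 0.14, 1], [0.1, 1.2, 0, 0, 0, 0.14, 1], [0.1, 1.1, 0, 0, 0, 0.14, 1], [0.03, 1, 0, 0, 0, 0.14, 1], [0, 0, 0, 0, 0, 0.14, 1]]}}

```text
t: 43.0
tool_pos: [0.5684, 0.0656, 0.2534]
eef_rot: [-3.141, 0.002, 0.875]
ft_force: [0.2, 0.2, -1.7]
opening: 0.343
finger_force: 90.6
```

>>> {"name": "send_rows", "arguments": {"steps": [[0, 0, 0, 0, 0, 0.14, 1], [0, 0, 0, 0, 0, 0.146, 1], [0, 0, 0, 0, 0, 0, 1], [0, 0, 0, 0, 0, 0, 1], [0, 0, 0, 0, 0, 0, 1]]}}

```text
t: 43.5
tool_pos: [0.5688, 0.0643, 0.2538]
eef_rot: [-3.141, 0.002, 1.152]
ft_force: [-0.0, 1.1, -1.1]
opening: 0.345
finger_force: 90.6
```

```bash
cat >> blade.py <<'E'
def chk(lx,ly):
    o=st(); P=pts(shot('wrist')); t=o['tool_pos']
    b=P[(np.hypot(P[:,0]-t[0],P[:,1]-t[1])<.02)&(P[:,2]>t[2]-.152)&(P[:,2]<t[2]-.125)]; m=(b[b[:,2]<t[2]-.138].mean(0)); tx=R.from_euler('xyz',o['eef_rot']).as_matrix()[:,0]; m=m-.003*tx
    L=P[(np.hypot(P[:,0]-lx,P[:,1]-ly)<.022)&(P[:,2]>.067)&(P[:,2]<.078)]; r=rect(L)
    print('blade',rect(b),'tip z',b[:,2].min().round(4),'lips',len(L),r,'shift cm',((r[0]-m[:2])*100).round(2),'nominal shift',((np.array([lx+.0012,ly])-t[:2])*100).round(2))
E
python3 - <<'E'
from blade import *
chk(.5681,.0652)
E
```

```text
t 43.5 tcp [0.5688 0.0643 0.2538] rot [-3.141e+00  2.000e-03  1.152e+00] F [-0.   1.1 -1.1] op 0.345 ff 90.6 q [-0.29  0.59  0.16  1.71 -0.12  0.85 -0.5 ]
blade (array([0.5681, 0.066 ]), array([19.8,  9. ]), -23.9) tip z 0.1041 lips 414 (array([0.5683, 0.0654]), array([27.7, 22.1]), -24.3) shift cm [0.09 0.1 ] nominal shift [0.05 0.09]
```

>>> {"name": "send_rows", "arguments": {"steps": [[0.07, 0.09, -1, 0, 0, 0, 1], [0, 0, -1, 0, 0, 0, 1], [0, 0, -0.6, 0, 0, 0, 1], [0, 0, -0.4, 0, 0, 0, 1], [0, 0, -0.3, 0, 0, 0, 1], [0, 0, -0.3, 0, 0, 0, 1], [0, 0, -0.3, 0, 0, 0, 1], [0, 0, 0, 0, 0, 0, 1], [0, 0, 0, 0, 0, 0, 1]]}}

```text
t: 44.45
tool_pos: [0.5698, 0.0658, 0.2152]
eef_rot: [3.141, 0.001, 1.156]
ft_force: [-0.6, -0.2, -0.9]
opening: 0.343
finger_force: 90.7
```

Inserted free of contact; turn it.

>>> {"name": "send_rows", "arguments": {"steps": [[0, 0, 0, 0, 0, -0.13, 1], [0, 0, 0, 0, 0, -0.13, 1], [0, 0, 0, 0, 0, -0.13, 1], [0, 0, 0, 0, 0, -0.13, 1], [0, 0, 0, 0, 0, -0.13, 1], [0, 0, 0, 0, 0, -0.13, 1], [0, 0, 0, 0, 0, -0.13, 1], [0, 0, 0, 0, 0, -0.13, 1], [0, 0, 0, 0, 0, -0.13, 1], [0, 0, 0, 0, 0, -0.13, 1], [0, 0, 0, 0, 0, -0.1, 1], [0, 0, 0, 0, 0, -0.08, 1]]}}

```text
t: 45.65
tool_pos: [0.5697, 0.0663, 0.2153]
eef_rot: [-3.141, 0.001, -0.327]
ft_force: [-0.5, 0.2, -1.0]
opening: 0.341
finger_force: 90.8
```

>>> {"name": "send_rows", "arguments": {"steps": [[0, 0, 0, 0, 0, -0.06, 1], [0, 0, 0, 0, 0, -0.06, 1], [0, 0, 0, 0, 0, 0, 1], [0, 0, 0, 0, 0, 0, 1]]}}

```text
t: 46.05
tool_pos: [0.5698, 0.0665, 0.2153]
eef_rot: [-3.141, 0.001, -0.441]
ft_force: [-0.8, 0.4, -0.4]
opening: 0.34
finger_force: 91.1
```

Run:
```python
from blade import *
o=st(); print(o['ft_torque'].round(3)); P=pts(shot('wrist'));t=o['tool_pos'];b=P[(np.hypot(P[:,0]-t[0],P[:,1]-t[1])<.02)&(P[:,2]>.0765)&(P[:,2]<t[2]-.122)]; print('blade',len(b),rect(b))
W=P[(np.hypot(P[:,0]-.568,P[:,1]-.0654)<.032)&(P[:,2]>.0585)&(P[:,2]<.078)]; print('wing',len(W),rect(W))
```

```text
t 46.05 tcp [0.5698 0.0665 0.2153] rot [-3.141e+00  1.000e-03 -4.410e-01] F [-0.8  0.4 -0.4] op 0.34 ff 91.1 q [-0.54  0.72  0.62  1.77 -0.55  0.84 -1.67]
[0.254 0.21  0.521]
blade 204 (array([0.5698, 0.0647]), array([19.6,  9.3]), 64.6)
wing 1330 (array([0.5689, 0.0627]), array([58.8, 27.4]), 66.8)
```

>>> {"name": "send_rows", "arguments": {"steps": [[0, 0, 0, 0, 0, 0.1, 1], [0, 0, 0, 0, 0, 0, 1], [0, 0, 1.5, 0, 0, 0, 1], [0, 0, 2.5, 0, 0, 0.1, 1], [0.1, 1, 0, 0, 0, 0.14, 1], [0.1, 1.2, 0, 0, 0, 0.14, 1], [0.1, 1.2, 0, 0, 0, 0.14, 1], [0.1, 1.2, 0, 0, 0, 0.14, 1], [0.1, 1.2, 0, 0, 0, 0.14, 1], [0.1, 1.1, 0, 0, 0, 0.14, 1], [0, 1, 0, 0, 0, 0.14, 1], [0, 0, 0, 0, 0, 0.14, 1]]}}

```text
t: 47.3
tool_pos: [0.5756, 0.1465, 0.2548]
eef_rot: [-3.141, 0.0, 0.881]
ft_force: [-0.9, 0.2, -1.4]
opening: 0.343
finger_force: 90.6
```

>>> {"name": "send_rows", "arguments": {"steps": [[0, 0, 0, 0, 0, 0.14, 1], [0, 0, 0, 0, 0, 0.145, 1], [0, 0, 0, 0, 0, 0, 1], [0, 0, 0, 0, 0, 0, 1], [0, 0, 0, 0, 0, 0, 1]]}}

```text
t: 47.8
tool_pos: [0.5757, 0.1445, 0.255]
eef_rot: [3.142, 0.001, 1.157]
ft_force: [-0.4, -0.5, -1.8]
opening: 0.339
finger_force: 90.6
```

Run:
```python
from blade import *
chk(.5744,.1448)
```

```text
t 47.8 tcp [0.5757 0.1445 0.255 ] rot [3.142e+00 1.000e-03 1.157e+00] F [-0.4 -0.5 -1.8] op 0.339 ff 90.6 q [-0.44  0.62  0.19  1.65 -0.14  0.88 -0.6 ]
blade (array([0.575 , 0.1461]), array([19.9,  9. ]), -23.6) tip z 0.1055 lips 401 (array([0.5747, 0.1453]), array([27.8, 22. ]), -21.6) shift cm [0.04 0.07] nominal shift [-0.01  0.03]
```

>>> {"name": "send_rows", "arguments": {"steps": [[0.03, 0.06, -1.1, 0, 0, 0.01, 1], [0, 0, -1, 0, 0, 0, 1], [0, 0, -0.6, 0, 0, 0, 1], [0, 0, -0.4, 0, 0, 0, 1], [0, 0, -0.3, 0, 0, 0, 1], [0, 0, -0.3, 0, 0, 0, 1], [0, 0, -0.3, 0, 0, 0, 1], [0, 0, 0, 0, 0, 0, 1], [0, 0, 0, 0, 0, 0, 1]]}}

```text
t: 48.75
tool_pos: [0.5761, 0.1454, 0.2152]
eef_rot: [3.141, 0.001, 1.171]
ft_force: [-0.2, 0.2, -2.6]
opening: 0.34
finger_force: 90.7
```

>>> {"name": "send_rows", "arguments": {"steps": [[0, 0, 0, 0, 0, -0.13, 1], [0, 0, 0, 0, 0, -0.13, 1], [0, 0, 0, 0, 0, -0.13, 1], [0, 0, 0, 0, 0, -0.13, 1], [0, 0, 0, 0, 0, -0.13, 1], [0, 0, 0, 0, 0, -0.13, 1], [0, 0, 0, 0, 0, -0.13, 1], [0, 0, 0, 0, 0, -0.13, 1], [0, 0, 0, 0, 0, -0.13, 1], [0, 0, 0, 0, 0, -0.13, 1], [0, 0, 0, 0, 0, -0.1, 1], [0, 0, 0, 0, 0, -0.09, 1]]}}

```text
t: 49.95
tool_pos: [0.576, 0.146, 0.2153]
eef_rot: [-3.141, 0.001, -0.322]
ft_force: [-1.3, 0.1, -2.5]
opening: 0.34
finger_force: 90.8
```

>>> {"name": "send_rows", "arguments": {"steps": [[0, 0, 0, 0, 0, -0.06, 1], [0, 0, 0, 0, 0, -0.06, 1], [0, 0, 0, 0, 0, 0, 1], [0, 0, 0, 0, 0, 0, 1]]}}

```text
t: 50.35
tool_pos: [0.5761, 0.1463, 0.2153]
eef_rot: [-3.141, 0.001, -0.436]
ft_force: [-0.0, 1.7, 0.0]
opening: 0.34
finger_force: 91.0
```

Run:
```python
from blade import *
o=st(); print(o['ft_torque'].round(3)); P=pts(shot('wrist'));t=o['tool_pos'];b=P[(np.hypot(P[:,0]-t[0],P[:,1]-t[1])<.02)&(P[:,2]>.0765)&(P[:,2]<t[2]-.122)]; print('blade',len(b),rect(b))
```

```text
t 50.35 tcp [0.5761 0.1463 0.2153] rot [-3.141e+00  1.000e-03 -4.360e-01] F [-0.   1.7  0. ] op 0.34 ff 91.0 q [-0.68  0.75  0.65  1.7  -0.57  0.88 -1.79]
[0.366 0.058 0.45 ]
blade 205 (array([0.5764, 0.1445]), array([19.5,  9.3]), 67.3)
```

>>> {"name": "send_rows", "arguments": {"steps": [[0, 0, 0, 0, 0, 0.1, 1], [0, 0, 0, 0, 0, 0, 1], [0, 0, 1.5, 0, 0, 0, 1], [0, 0, 3, 0, 0, 0.1, 1], [0, -2, 3, 0, 0, 0.14, 1], [0, -3, 1, 0, 0, 0.14, 1], [0, -4, 0, 0, 0, 0.14, 1], [0, -4, 0, 0, 0, 0.14, 1], [0, -4, 0, 0, 0, 0.14, 1], [0, -4, 0, 0, 0, 0.14, 1], [0, -4, 0, 0, 0, 0.078, 1], [0, -4, 0, 0, 0, 0, 1]]}}

```text
t: 51.6
tool_pos: [0.5754, -0.147, 0.3001]
eef_rot: [3.142, 0.001, 0.677]
ft_force: [0.7, 0.1, -2.8]
opening: 0.338
finger_force: 90.7
```

>>> {"name": "send_rows", "arguments": {"steps": [[-0.6, -3, 0, 0, 0, 0, 1], [-0.8, -3, 0, 0, 0, 0, 1], [-0.8, -3, 0, 0, 0, 0, 1], [-0.8, -2, 0, 0, 0, 0, 1], [-0.8, -1, 0, 0, 0, 0, 1], [-0.8, -0.6, 0, 0, 0, 0, 1], [0, 0, 0, 0.0825, -0.1015, 0, 1], [0, 0, 0, 0.0825, -0.1015, 0, 1], [0, 0, 0, 0.0825, -0.1015, 0, 1], [0, 0, 0, 0.0825, -0.1015, 0, 1], [0, 0, 0, 0.0825, -0.1015, 0, 1], [0, 0, 0, 0.0825, -0.1015, 0, 1]]}}

```text
t: 52.8
tool_pos: [0.53, -0.2705, 0.301]
eef_rot: [-3.141, -0.788, 0.679]
ft_force: [-0.7, 0.3, -3.6]
opening: 0.339
finger_force: 90.8
```

>>> {"name": "send_rows", "arguments": {"steps": [[0, 0, 0, 0, 0, 0, 1], [0, 0, 0, 0, 0, 0, 1], [0, 0, 0, 0, 0, 0, 1]]}}

```text
t: 53.1
tool_pos: [0.5317, -0.2683, 0.3012]
eef_rot: [-3.14, -0.783, 0.683]
ft_force: [1.4, 0.5, -1.6]
opening: 0.341
finger_force: 90.8
```

Run:
```python
from h import *
o=st(); t=o['tool_pos']; print(rq(t[None]).round(1),'shift cm to pre',((SEAT-.009*RD+.061*RN-t)*100).round(2)); M=R.from_euler('xyz',o['eef_rot']).as_matrix(); print('rv',R.from_matrix(np.c_[RN,np.cross(RD,RN),RD]@M.T).as_rotvec().round(3))
```

```text
t 53.1 tcp [ 0.5317 -0.2683  0.3012] rot [-3.14  -0.783  0.683] F [ 1.4  0.5 -1.6] op 0.341 ff 90.8 q [ 0.91  0.62 -0.2   1.84 -0.96  0.84  0.59]
[[-84.7   2.8 165.2]] shift cm to pre [ -1.39  -1.49 -12.72]
rv [ 0.001 -0.003 -0.002]
```

>>> {"name": "send_rows", "arguments": {"steps": [[-0.3, -0.4, -3.2, 0, 0, 0, 1], [-0.4, -0.4, -3.2, 0, 0, 0, 1], [-0.4, -0.4, -3.2, 0, 0, 0, 1], [-0.3, -0.3, -3.1, 0, 0, 0, 1], [0, 0, 0, 0, 0, 0, 1], [0, 0, 0, 0, 0, 0, 1], [0, 0, 0, 0, 0, 0, 1]]}}

```text
t: 53.8
tool_pos: [0.518, -0.2847, 0.1754]
eef_rot: [3.14, -0.784, 0.684]
ft_force: [0.2, 0.1, -2.0]
opening: 0.338
finger_force: 90.6
```

Run:
```python
from h import *
o=st(); t=o['tool_pos']; print(rq(t[None]).round(1)); M=R.from_euler('xyz',o['eef_rot']).as_matrix(); print('rv',R.from_matrix(np.c_[RN,np.cross(RD,RN),RD]@M.T).as_rotvec().round(3))
P=pts(shot('wrist','w21')); q=rq(P); k=(abs(q[:,0])<160)&(abs(q[:,1])<40)&(q[:,2]>-30)&(q[:,2]<90); q=q[k]
for a in range(-60,150,15):
    s=q[(q[:,0]>=a)&(q[:,0]<a+15)]; H=s[(s[:,2]>50)&(s[:,2]<85)]; L=s[s[:,2]<25]
    print(a,'driver',len(H),np.percentile(H[:,1],[2,98]).round(1) if len(H)>9 else '',np.percentile(H[:,2],[50]).round(1) if len(H)>9 else '','rest',len(L),np.percentile(L[:,1],[2,98]).round(1) if len(L)>9 else '')
```

```text
t 53.8 tcp [ 0.518  -0.2847  0.1754] rot [ 3.14  -0.784  0.684] F [ 0.2  0.1 -2. ] op 0.338 ff 90.6 q [ 1.08  0.85 -0.42  1.91 -0.98  0.58  0.79]
[[-10.6  -1.3  61.4]]
rv [ 0.002 -0.    -0.   ]
-60 driver 9021 [-33.9  32.8] [72.1] rest 0 
-45 driver 3572 [-27.7  26.4] [75.2] rest 0 
-30 driver 2496 [-27.1  26.1] [75.3] rest 0 
-15 driver 1113 [-14.7  13.6] [75.7] rest 303 [-9.7  8.9]
0 driver 843 [-14.4  13.5] [75.7] rest 101 [-10.3   9. ]
15 driver 676 [-14.5  13.5] [75.7] rest 0 
30 driver 545 [-14.6  13.3] [75.7] rest 0 
45 driver 31 [-14.7  13.8] [75.5] rest 0 
60 driver 2   rest 0 
75 driver 110 [-5.8  4.4] [66.2] rest 0 
90 driver 111 [-6.   4.7] [65.9] rest 0 
105 driver 198 [-10.    9.3] [63.6] rest 0 
120 driver 109 [-10.2   9. ] [63.7] rest 0 
135 driver 26 [-10.1   8.8] [63.7] rest 12 [-37.9  39.7]
```

>>> {"name": "send_rows", "arguments": {"steps": [[-0.8, -0.65, -1.1, 0, 0, 0, 1], [-0.8, -0.65, -1.1, 0, 0, 0, 1], [-0.65, -0.55, -0.9, 0, 0, 0, 1], [-0.5, -0.4, -0.7, 0, 0, 0, 1], [-0.28, -0.22, -0.38, 0, 0, 0, 1], [-0.15, -0.12, -0.2, 0, 0, 0, 1], [0, 0, 0, 0, 0, 0, 1], [0, 0, 0, 0, 0, 0, 1]]}}

```text
t: 54.65
tool_pos: [0.4858, -0.3102, 0.1311]
eef_rot: [-3.139, -0.788, 0.68]
ft_force: [2.3, 1.0, 5.9]
opening: 0.342
finger_force: 91.3
```

Run:
```python
from h import *
o=st(); t=o['tool_pos']; print(rq(t[None]).round(1))
P=pts(shot('wrist','w22')); q=rq(P); 
h=q[(abs(q[:,2]-15)<5)&(abs(q[:,1])<18)&(q[:,0]>-25)&(q[:,0]<62)]; print(len(h),'n',np.percentile(h[:,2],[10,50,90]).round(1),'l',np.percentile(h[:,1],[2,98]).round(1),'dmax',np.percentile(h[:,0],99))
```

```text
t 54.65 tcp [ 0.4858 -0.3102  0.1311] rot [-3.139 -0.788  0.68 ] F [2.3 1.  5.9] op 0.342 ff 91.3 q [ 1.15  0.93 -0.42  1.91 -0.96  0.56  0.88]
[[-8.3 -0.7  1. ]]
4544 n [14.6 15.3 15.6] l [-15.8  15.6] dmax 47.05279668950317
```

>>> {"name": "send_rows", "arguments": {"steps": [[0, 0, 0, 0, 0, 0, 0.6], [0, 0, 0, 0, 0, 0, 0.4], [0, 0, 0, 0, 0, 0, 0.2], [0, 0, 0, 0, 0, 0, 0], [0, 0, 0, 0, 0, 0, 0], [-0.8, -0.65, 1.05, 0, 0, 0, 0], [-1.6, -1.3, 2.1, 0, 0, 0, 0], [-1.6, -1.3, 2.1, 0, 0, 0, 0], [-1.5, -1.2, 1.95, 0, 0, 0, 0], [0, 0, 3, 0, 0, 0, 0], [0, 0, 3, 0, 0, 0, 0], [0, 0, 0, 0, 0, 0, 0]]}}

```text
t: 55.9
tool_pos: [0.4305, -0.3572, 0.2649]
eef_rot: [3.136, -0.783, 0.684]
ft_force: [0.6, -0.5, -0.3]
opening: 1.001
finger_force: 0.0
```

Run:
```python
from h import *
o=st(); w=shot('wrist','w23'); t=shot('top'); s=shot('side')
P=pts(w); q=rq(P); h=q[(abs(q[:,2]-15)<5)&(abs(q[:,1])<18)&(q[:,0]>-62)&(q[:,0]<62)]; print(len(h),'n',np.percentile(h[:,2],[5,50,95]).round(1),'l',np.percentile(h[:,1],[2,98]).round(1),'d',np.percentile(h[:,0],[1,99]))
T=pts(t);S=pts(s)
for Q in (T,S,P): print('--'); inbay(Q)
for Q in(T,S):
    q=uv(Q)
    for v in (-80,0,80):
        A=Q[(abs(q[:,0]+30)<12)&(abs(q[:,1]-v)<36)&(Q[:,2]>.057)&(Q[:,2]<.078)]; print(v,len(A),rect(A) if len(A)>4 else '')
    A=Q[(q[:,0]>15)&(q[:,0]<90)&(abs(q[:,1])<60)&(Q[:,2]>.092)&(Q[:,2]<.11)]; print('slider',len(A),rect(A) if len(A)>4 else '')
    pose(Q,.392,.292); 
print([(round(m['confidence'],2),np.round(m['xy'])) for m in env.masks_of('cassette0_mid',s)])
cv2.imwrite('pics/x6.png',np.hstack([cv2.resize(s['color'][180:430,180:480],(480,400)),cv2.resize(t['color'][150:350,180:340],(320,400))]))
```

```text
t 55.9 tcp [ 0.4305 -0.3572  0.2649] rot [ 3.136 -0.783  0.684] F [ 0.6 -0.5 -0.3] op 1.001 ff 0.0 q [ 1.21  0.7  -0.29  1.82 -0.8   0.9   0.68]
2081 n [11.7 15.  15.5] l [-14.1  14.2] d [-55.18497404  49.69699543]
--
bay 1 261 block top z [0.0494 0.0526 0.0567] u [-85.7 -17.5] v [-61.8 -21. ] rib n 64 [-52.  -41.6] 0.0869
bay 2 253 block top z [0.0494 0.0528 0.0571] u [-88.8 -20.5] v [17.3 56.6] rib n 65 [-55.1  35.1] 0.0847
bay 3 265 block top z [0.0496 0.0523 0.0568] u [-85.5 -16.6] v [ 97.5 140.6] rib n 66 [-51.2 118.6] 0.0868
--
bay 1 228 block top z [0.0523 0.0555 0.0579] u [-80.8 -18.3] v [-60.1 -18.6] rib n 91 [-53.7 -40.5] 0.0877
bay 2 261 block top z [0.0506 0.055  0.0575] u [-90.8 -22.4] v [17.2 61.3] rib n 77 [-57.3  35.9] 0.088
bay 3 231 block top z [0.0514 0.0554 0.0578] u [-87.9 -19.1] v [ 98.8 141.8] rib n 73 [-53.5 119. ] 0.088
--
bay 1 1132 block top z [0.0517 0.0536 0.0551] u [-88.2 -19.9] v [-62.  -20.2] rib n 346 [-53.9 -43.1] 0.0845
bay 2 955 block top z [0.0522 0.0537 0.055 ] u [-91.  -22.8] v [17.1 57.5] rib n 305 [-57.1  33.4] 0.0845
bay 3 856 block top z [0.0514 0.0537 0.055 ] u [-87.4 -20.1] v [ 98.2 140.8] rib n 281 [-53.3 116.4] 0.0845
-80 122 (array([ 0.5613, -0.0159]), array([57.1, 23.1]), -89.9)
0 119 (array([0.5687, 0.0655]), array([71.4, 23.1]), 86.0)
80 119 (array([0.5755, 0.1486]), array([63.3, 23.6]), 84.3)
slider 62 (array([0.6511, 0.0569]), array([54.2, 29.9]), -6.2)
 all (array([0.3779, 0.3062]), array([0., 0.]), 0.0) rib (array([0., 0.]), array([0., 0.]), 0.0) 1
-80 146 (array([ 0.5612, -0.0111]), array([61.4, 21.8]), 83.9)
0 122 (array([0.5677, 0.0671]), array([67.6, 21.5]), 86.1)
80 114 (array([0.5741, 0.145 ]), array([69.7, 22.5]), 86.6)
slider 88 (array([0.6503, 0.0605]), array([55.8, 35.1]), -4.0)
 all (array([0., 0.]), array([0., 0.]), 0.0) rib (array([0., 0.]), array([0., 0.]), 0.0) 0
[(0.65, array([307., 228.]))]
```

View pics/x6.png

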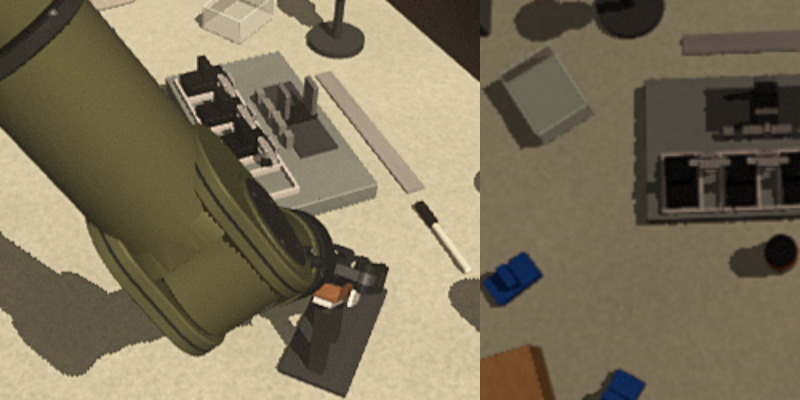

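```bash
python3 -c "
from station import env
print(env.hand_in())"
```

```text
the job is handed in; nothing more can be done
None
```

I handed the job in at about 56 s; it returned no verdict. My last camera check showed the three cassettes on the bench flat in bays with ribs up, all three locks turned to their stops with the driver, the slider latched one detent on, and the driver back in the sloping rest. I moved the slider before picking up the driver rather than after the screws.

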